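Rack the knocked-over feed canister and its mate

ROBOT

A 6-joint arm with a two-finger parallel gripper is mounted at the origin on a cart in front of the work surface, level with it; the furniture and walls round the work are solid. World frame = base frame: x ahead of the robot, y to its left, z up, the work surface at z = 0. Lengths are in m, angles in rad, forces in N, time in s.
With the tool pointing down it reaches from about 0.35 to 0.775 m from the base axis. Payload 7.3 kg.
Tool frame: the origin (TCP) lies at the very end of the fingers, on their centre line; the grasp point (between the pads) lies 19 mm behind it; z points along the fingers, y is the line along which they close (so a half turn about z gives the same grasp; the last joint's range is limited). The gripper opens to 92 mm and grips with 3 to 60 N. Pads are 19 mm wide; open, the fingers measure 130 mm over their backs; the gripper's body (75 mm by 190 mm) begins 47 mm behind the grasp point.
Start: joints at [-1.363, 0.342, 1.524, -0, 1.275, -0.146], TCP at [0.182, -0.492, 0.227] pointing down, gripper open.
Joint ranges: [-2.53, 2.53], [-0.77, 2.02], [0.04, 2.7], [-1, 4.14], [0.28, 2.66], [-3.11, 3.11]. Speed limits (rad/s): [2.57, 2.57, 3.14, 3.14, 3.14, 3.14].

INTERFACE

Orientations are given as [roll, pitch, yaw] about the fixed x, y, z axes, in that order (R = Rz(yaw) Ry(pitch) Rx(roll)).
In Python, from cell import telemetry, eyes, job gives the robot as it stands.
- The arm moves only by the tool apply_moves, never from a script. Its arguments are lists of equal length, an entry for each row: "delta_pos": the shift along the world's x, y, z each as a share of 0.4 m, from -1 to 1, a list of three; "dr": the turn, a rotation vector about the world's x, y, z each as a share of 0.5 rad, from -1 to 1, a list of three; "jaw": the opening, from 0 (shut) to 1 (fully open). A call has 1 to 8 rows; each row is the pose to reach, as a shift and turn from the pose commanded when the call began; what a row does not reach only later rows make up. A row lasts 1/12 s, in which the tool goes at most 41.7 mm and 7.16 degrees, less where a joint would pass 70% of its speed; a pose out of reach is approached as far as the arm can. A call with a number of a shift or a turn outside -1 to 1 is refused whole. A call with a gripper value outside its range is refused whole. The fingers move at their own pace and stop on an object; "force" is the grip in N (left out, the last holds). Time passes only in rows, so rows that repeat a pose let the fingers close. It gives the time, the measured TCP pose, the force, the opening and the grip force at its end, in the units of the state.
- telemetry.observe(): the state, without advancing time (a new reading comes with each control period).
- eyes.read_camera(name): name is "scene" or "top" or "wrist"; returns the picture (400x640x3 uint8, red, green, blue); there is no depth.
- eyes.camera_model(name): a dict with "vertical_fov" (degrees; the focal length in pixels is half the picture's height over the tangent of half this angle, whatever the lens; pixels are square), "cx", "cy" (the principal point, pixels), "rvec" (rotation vector, rad) and "tvec" (3), from world to camera coordinates, as OpenCV has them; the wrist camera has in their place "hand_eye" (4x4, takes a point from camera to tool coordinates, whose origin is the TCP and whose axes are the flange's). Camera axes: x right, y down, z forward; pixel columns grow to the right and rows downward; lengths in m; the calibration is good to about 2 mm. A picture is of the moment at which its call begins: read the wrist's pose just before it. camera_model takes no time and is no camera call.
- job.hand_in(): hands the job in; it is judged then, once.
The state is a dict: "time": time; "qpos": joint angles; "qvel": joint speeds; "joint_efforts": joint torques, N m; "tool_pos": TCP position; "tool_rot": TCP orientation; "contact_force": force on the tool from outside, world axes, zero at the start; "torque": the same for the moment, N m; "opening": finger opening in m; "grip_force": force on a finger pad.
Only numpy, scipy, OpenCV 4.12 (cv2) and the standard library are available. Lean on these libraries where they do the work, as an engineer would, in place of code of your own. Each camera call takes 0.05 s, during which the arm holds its last target. There are 200 camera calls.

TASK

Load the two feed canisters left on the table, one of which has been knocked over, upright into the two empty cells of the carry tray, one to a cell. Press each one down past the cell's leaf spring until it stands fully home on the cell floor, with the finger tab of its lid facing the front of the tray like the ones already in it. Leave the racked canisters and the things round about where they are.

Things in the scene. Friction and masses are not known exactly. Their poses are not given: they have to be found in the camera images.
- fallen: square see-through canister, body 54 x 54 mm, lid 58 x 58 mm and 11 mm thick, 113 mm tall in all, about 0.2 kg. Origin: centre of the underside; z runs up through the lid; the lid's finger tab is on its -x side, its hinge on +x (each sticks out 5 mm). The lid stays shut. At the start it lies on one side on the table, knocked over.
- standing: square see-through canister, body 54 x 54 mm, lid 58 x 58 mm and 11 mm thick, 113 mm tall in all, about 0.2 kg. Origin: centre of the underside; z runs up through the lid; the lid's finger tab is on its -x side, its hinge on +x (each sticks out 5 mm). The lid stays shut. At the start it stands on the table.
- racked_1: square see-through canister, body 54 x 54 mm, lid 58 x 58 mm and 11 mm thick, 113 mm tall in all, about 0.2 kg. Origin: centre of the underside; z runs up through the lid; the lid's finger tab is on its -x side, its hinge on +x (each sticks out 5 mm). The lid stays shut. It already stands in one of the cells and stays there.
- racked_2: square see-through canister, body 54 x 54 mm, lid 58 x 58 mm and 11 mm thick, 113 mm tall in all, about 0.2 kg. Origin: centre of the underside; z runs up through the lid; the lid's finger tab is on its -x side, its hinge on +x (each sticks out 5 mm). The lid stays shut. It already stands in one of the cells and stays there.
- standing_tab (a point): the front of the lid with its finger tab on the canister 'standing': 30 mm to -x of its axis, 107 mm above its underside
- fallen_tab (a point): the front of the lid with its finger tab on the canister 'fallen': 30 mm to -x of its axis, 107 mm above its underside
- racked_1_tab (a point): the front of the lid with its finger tab on the canister 'racked_1': 30 mm to -x of its axis, 107 mm above its underside
- racked_2_tab (a point): the front of the lid with its finger tab on the canister 'racked_2': 30 mm to -x of its axis, 107 mm above its underside
- caddy: grey carry tray 286 mm long (y) and 88 mm deep (x) with 34 mm high long sides and grips 65 mm high at both ends; it stands fixed on the table. Origin: centre of its underside; -x is the front, roughly towards the robot. Its floor is 3 mm thick and carries the four cells.
- cell_a: one of four alike white cells in a row, 68 mm apart, in varying order; two start full. Origin on the underside, mid-width; front is -x. Inside: y -29..29 mm, x -29 (front) to +35 (back); floor at 3, rim at 58, flared mouth to 63 mm. A steel leaf spring hangs from the back rim; its bulge at height 28 reaches x = +21 and yields backwards (2 to 6 N); a canister's weight does not pass it.
- cell_a_seat (a point): on the floor of cell_a: where the centre of a canister's underside ends up when the spring holds it against the front wall (x = -2 mm, 3 mm above the cell's origin)
- cell_b: one of four alike white cells in a row, 68 mm apart, in varying order; two start full. Origin on the underside, mid-width; front is -x. Inside: y -29..29 mm, x -29 (front) to +35 (back); floor at 3, rim at 58, flared mouth to 63 mm. A steel leaf spring hangs from the back rim; its bulge at height 28 reaches x = +21 and yields backwards (2 to 6 N); a canister's weight does not pass it.
- cell_b_seat (a point): on the floor of cell_b: where the centre of a canister's underside ends up when the spring holds it against the front wall (x = -2 mm, 3 mm above the cell's origin)
- cell_c: one of four alike white cells in a row, 68 mm apart, in varying order; two start full. Origin on the underside, mid-width; front is -x. Inside: y -29..29 mm, x -29 (front) to +35 (back); floor at 3, rim at 58, flared mouth to 63 mm. A steel leaf spring hangs from the back rim; its bulge at height 28 reaches x = +21 and yields backwards (2 to 6 N); a canister's weight does not pass it.
- cell_c_seat (a point): on the floor of cell_c: where the centre of a canister's underside ends up when the spring holds it against the front wall (x = -2 mm, 3 mm above the cell's origin)
- cell_d: one of four alike white cells in a row, 68 mm apart, in varying order; two start full. Origin on the underside, mid-width; front is -x. Inside: y -29..29 mm, x -29 (front) to +35 (back); floor at 3, rim at 58, flared mouth to 63 mm. A steel leaf spring hangs from the back rim; its bulge at height 28 reaches x = +21 and yields backwards (2 to 6 N); a canister's weight does not pass it.
- cell_d_seat (a point): on the floor of cell_d: where the centre of a canister's underside ends up when the spring holds it against the front wall (x = -2 mm, 3 mm above the cell's origin)
- drop_bottle: brown dropper bottle with black teat, 33 x 34 x 102 mm; bystander, origin at the centre of its underside
- roll: roll of blank labels lying flat, 55 mm across, 25 mm tall; bystander, origin at the centre of its underside
- gauge: round dial hygrometer lying on the table, 60 mm across, 19 mm tall; bystander, origin at the centre of its underside
Not all that is in view belongs to the job. What is shaped like the racked_1 but pink is not meant.

How it is judged:
By the outcome, as a careful person would: the job done as asked, in the order asked, and still so for the second after the job is handed in, with the robot touching nothing.
It also fails if it takes over 61 s, if anything falls off the work surface, if the arm or the gripper's body presses on something with over 40 N, if the wrist force passes 120 N, or if a joint passes its speed limit or range.

## Working session

There is one attempt and no reset: what is moved stays moved. The work goes in short steps, Python scripts to look and compute and a tool call to move; the robot and the scene stay as the last step left them, time stands still between calls to the robot, and variables do not carry over. Pictures are saved under pics/ and viewed, at most 10 in all, crops included, and the job is handed in when it is done.

Besides the shell and the picture viewer there is one more tool, called after "Emit:" as name(argument=value, ...), one argument or row to a line, values as JSON. apply_moves: Moves the arm, as the interface text tells. Its arguments: {"type":"object","properties":{"delta_pos":{"type":"array"},"dr":{"type":"array"},"jaw":{"type":"array"},"force":{"type":"number"}},"required":["delta_pos","dr","jaw"]}

```bash
mkdir -p pics; ls; python3 - <<'E'
from cell import telemetry, eyes, job
import cv2
s=telemetry.observe(); print(s)
for n in("scene","top","wrist"):
    im=eyes.read_camera(n); cv2.imwrite(f"pics/{n}0.png",im[:,:,::-1]); print(n,eyes.camera_model(n))
E
```

```text
pics
{'time': 0.0, 'qpos': array([-1.36304024e+00,  3.42745558e-01,  1.52502483e+00,  2.57785092e-06,
        1.27538691e+00, -1.46005120e-01]), 'qvel': array([ 5.36807042e-05, -8.32816589e-04, -5.48937695e-04,  4.92305271e-05,
        1.21785540e-03,  1.72805829e-03]), 'joint_efforts': array([-1.09991252e-03, -4.31245708e+01, -2.44224304e+01,  7.16293976e-02,
        5.60534012e-02, -1.18482512e-04]), 'tool_pos': array([ 0.18180916, -0.49208016,  0.22603038]), 'tool_rot': array([-3.14004502e+00, -2.30073632e-04,  3.53760275e-01]), 'contact_force': array([ 0.30057094, -0.2213057 ,  0.3526651 ]), 'torque': array([-0.0278003 , -0.03390979, -0.01432789]), 'grip_force': 0.0, 'opening': 0.09211878437838064}
scene {'vertical_fov': 43.34623818474069, 'cx': 315.1563687222267, 'cy': 197.14906645775957, 'rvec': array([ 0.75212499, -2.59644532,  1.09211174]), 'tvec': array([0.46140346, 0.25595214, 0.97399823])}
top {'vertical_fov': 45.43773171731525, 'cx': 322.24388394803066, 'cy': 197.416608456092, 'rvec': array([ 2.1362198 , -2.19164352,  0.12927722]), 'tvec': array([0.03565262, 0.50349942, 1.08929182])}
wrist {'vertical_fov': 69.79943706262364, 'cx': 323.5320160237497, 'cy': 199.09399318687178, 'hand_eye': array([[-1.58154741e-03, -9.66202231e-01, -2.57780425e-01,
         6.95805093e-02],
       [ 9.99998574e-01, -1.68062188e-03,  1.63997961e-04,
         1.49231256e-04],
       [-5.91686620e-04, -2.57779798e-01,  9.66203511e-01,
        -1.58725836e-01],
       [ 0.00000000e+00,  0.00000000e+00,  0.00000000e+00,
         1.00000000e+00]])}
```

View pics/scene0.png

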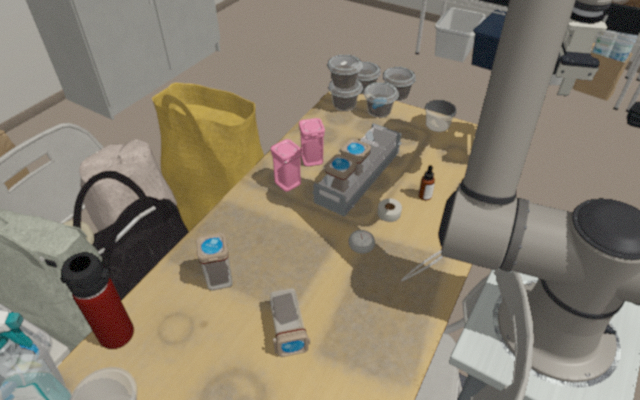

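View pics/top0.png

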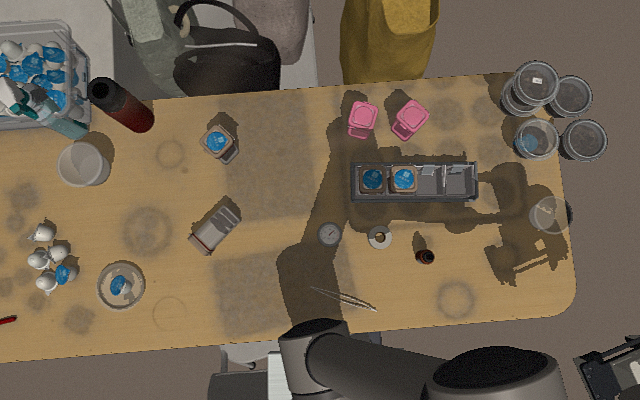

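The scene view shows the standing canister (212,262), the fallen one (290,322) with its lid towards the camera, and the tray at (358,170). In the top view the tray spans (350–477,162–202), with the two empty cells at about (430,178) and (460,178). The standing canister is at (218,140) and the fallen one at (215,230).

```bash
cat > h.py <<'E'
import numpy as np, cv2
from scipy.spatial.transform import Rotation as Rn
from cell import telemetry, eyes, job
def cam(name, s=None):
    m=eyes.camera_model(name); f=200/np.tan(np.radians(m["vertical_fov"])/2)
    K=np.array([[f,0,m["cx"]],[0,f,m["cy"]],[0,0,1.]])
    if name=="wrist":
        s=s or telemetry.observe()
        T=np.eye(4); T[:3,:3]=Rn.from_euler("xyz",s["tool_rot"]).as_matrix(); T[:3,3]=s["tool_pos"]
        T=np.linalg.inv(T@m["hand_eye"]); return K,T[:3,:3],T[:3,3]
    return K,Rn.from_rotvec(m["rvec"]).as_matrix(),m["tvec"]
def ray(c,uv):
    K,R,t=c; d=R.T@np.linalg.solve(K,[uv[0],uv[1],1.]); return -R.T@t,d/np.linalg.norm(d)
def onz(c,uv,z):
    o,d=ray(c,uv); return o+d*(z-o[2])/d[2]
def tri(c1,p1,c2,p2):
    (o1,d1),(o2,d2)=ray(c1,p1),ray(c2,p2)
    a,b=np.linalg.lstsq(np.c_[d1,-d2],o2-o1,rcond=None)[0]
    return (o1+a*d1+o2+b*d2)/2,np.linalg.norm(o1+a*d1-o2-b*d2)
def proj(c,X):
    K,R,t=c; p=K@(R@np.asarray(X)+t); return p[:2]/p[2]
def grab(name,fn):
    s=telemetry.observe(); im=eyes.read_camera(name)[:,:,::-1].copy(); cv2.imwrite("pics/"+fn,im); return im,cam(name,s)
def crop(fn,x0,y0,w,h,k,out):
    im=cv2.imread("pics/"+fn)[y0:y0+h,x0:x0+w]; cv2.imwrite("pics/"+out,cv2.resize(im,None,fx=k,fy=k,interpolation=cv2.INTER_CUBIC))
E
python3 - <<'E'
from h import *
t,s=cam("top"),cam("scene"); np.set_printoptions(precision=4,suppress=True)
print("campos",-t[1].T@t[2],-s[1].T@s[2])
for n,uv,z in [("standlid",(217,141),.113),("fallen",(215,230),.05),("caddyL",(352,182),.06),("caddyR",(476,180),.06),("cell3",(430,178),.06),("cell4",(460,178),.06),("pink1",(362,118),.1),("pink2",(410,118),.1),("bottle",(424,256),.1),("roll",(379,238),.02),("gauge",(329,234),.02)]: print(n,onz(t,uv,z))
a=cv2.resize(cv2.imread("pics/top0.png")[110:270,170:270],None,fx=3.7,fy=3.7,interpolation=cv2.INTER_CUBIC)
b=cv2.resize(cv2.imread("pics/top0.png")[150:215,340:490],None,fx=2.85,fy=2.85,interpolation=cv2.INTER_CUBIC)
c=cv2.resize(cv2.imread("pics/scene0.png")[220:370,180:330],None,fx=2.7,fy=2.7,interpolation=cv2.INTER_CUBIC)
o=np.zeros((598,800,3),np.uint8); o[:592,:370]=a; o[:185,370:797]=b[:185,:427]; o[190:595,380:785]=c
cv2.imwrite("pics/m0.png",o)
E
```

```text
campos [0.3759 0.0291 1.1398] [0.1033 0.6819 0.8668]
standlid [0.6249 0.2507 0.113 ]
fallen [0.4334 0.2689 0.05  ]
caddyL [ 0.5344 -0.0459  0.06  ]
caddyR [ 0.5318 -0.3297  0.06  ]
cell3 [ 0.5391 -0.2247  0.06  ]
cell4 [ 0.5374 -0.2933  0.06  ]
pink1 [ 0.6724 -0.0703  0.1   ]
pink2 [ 0.6697 -0.1776  0.1   ]
bottle [ 0.363  -0.1935  0.1   ]
roll [ 0.4064 -0.1075  0.02  ]
gauge [0.4188 0.0091 0.02  ]
```

View pics/m0.png

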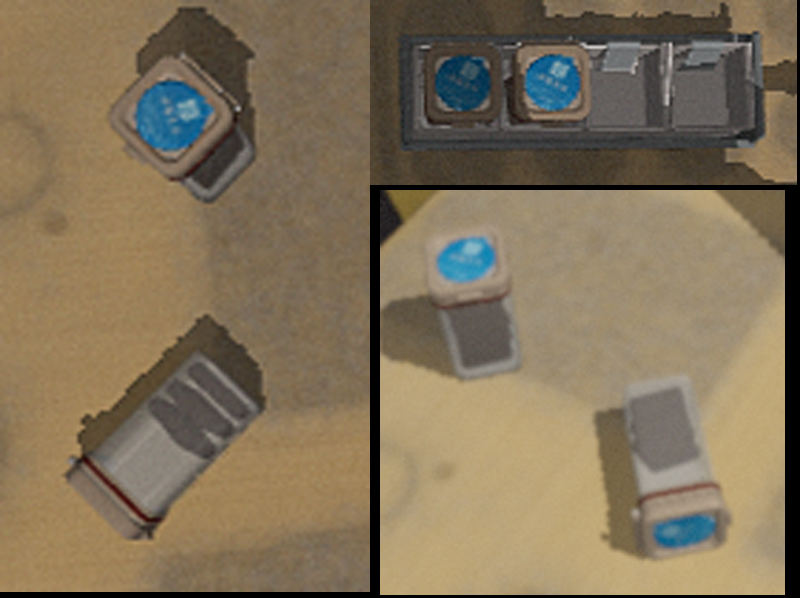

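The zoomed crops show two things:
- **Standing:** its hinge is at the upper right and its tab at the lower left, so it is turned about -35° from the tray.
- **Fallen:** its axis points to about azimuth 133° (lid end), with lid protrusions on its horizontal sides. The tab side isn't clear yet.

I'll move the wrist camera over the fallen one.

Emit:
apply_moves(
  delta_pos=[
    [0.5,0.6,0.1],
    [0.5,0.6,0.1],
    [0.5,0.6,0.1],
    [0.5,0.6,0.1],
    [0.5,0.6,0.1],
    [0.5,0.6,0.1],
    [0.5,0.6,0.1],
    [0.5,0.6,0.1],
  ],
  dr=[
    [0,0,0.25],
    [0,0,0.5],
    [0,0,0.75],
    [0,0,1],
    [0,0,1],
    [0,0,1],
    [0,0,1],
    [0,0,1],
  ],
  jaw=[1,1,1,1,1,1,1,1],
)

```text
time: 0.82
tool_pos: [0.3837, -0.2494, 0.2673]
tool_rot: [3.141, -0.001, 0.856]
contact_force: [0.7, 0.3, -0.8]
opening: 0.0916
grip_force: 0.0
```

Emit:
apply_moves(
  delta_pos=[
    [0.15,0.7,0],
    [0.15,0.7,0],
    [0.15,0.7,0],
    [0.15,0.7,0],
    [0.15,0.7,0],
    [0.15,0.7,0],
    [0.15,0.7,0],
  ],
  dr=[
    [0,0,0.25],
    [0,0,0.5],
    [0,0,0.75],
    [0,0,1],
    [0,0,1],
    [0,0,1],
    [0,0,1],
  ],
  jaw=[1,1,1,1,1,1,1],
)

```text
time: 1.4
tool_pos: [0.4417, 0.0301, 0.2668]
tool_rot: [3.142, -0.0, 1.354]
contact_force: [1.1, -0.2, -0.5]
opening: 0.092
grip_force: 0.0
```

Emit:
apply_moves(
  delta_pos=[
    [0,0.6,0],
    [0,0.6,0],
    [0,0.6,0],
    [0,0.6,0],
    [0,0.6,0],
    [0,0.6,0],
    [0,0.6,0],
  ],
  dr=[
    [0,0,0.25],
    [0,0,0.5],
    [0,0,0.75],
    [0,0,1],
    [0,0,1],
    [0,0,1],
    [0,0,1],
  ],
  jaw=[1,1,1,1,1,1,1],
)

```text
time: 1.98
tool_pos: [0.441, 0.2726, 0.2661]
tool_rot: [-3.141, -0.002, 1.859]
contact_force: [-0.4, -1.3, -0.4]
opening: 0.0917
grip_force: 0.0
```

Emit:
apply_moves(
  delta_pos=[
    [0,0.05,0],
    [0,0.05,0],
    [0,0.05,0],
    [0,0.05,0],
    [0,0.05,0],
  ],
  dr=[
    [0,0,0.25],
    [0,0,0.5],
    [0,0,0.75],
    [0,0,0.95],
    [0,0,0.95],
  ],
  jaw=[1,1,1,1,1],
)

```text
time: 2.4
tool_pos: [0.4418, 0.2871, 0.2664]
tool_rot: [-3.141, -0.0, 2.332]
contact_force: [-0.0, -0.5, -0.8]
opening: 0.0918
grip_force: 0.0
```

```bash
python3 - <<'E'
from h import *
im,c=grab("wrist","w1.png")
s=telemetry.observe(); print(s["time"],s["qpos"],s["tool_pos"],s["tool_rot"])
im2=cv2.imread("pics/w1.png"); print(-c[1].T@c[2])
E
```

```text
2.45 [ 4.30863724e-01  3.17756806e-01  1.44802059e+00 -1.04601722e-04
  1.37633076e+00 -3.24969772e-01] [0.44184172 0.28714897 0.26651238] [-3.14107136e+00 -6.73424772e-05  2.32665005e+00]
[0.39428015 0.33736102 0.42513319]
```

View pics/w1.png

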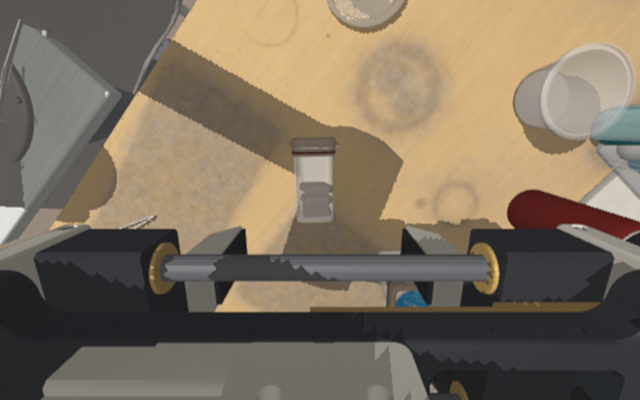

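The wrist view shows the fallen canister at (313,180) with its lid at the top (315,145). The tab side is still unresolved, so I'll move closer on the lid side.

Emit:
apply_moves(
  delta_pos=[
    [-0.11,0.12,-0.25],
    [-0.11,0.12,-0.25],
    [-0.11,0.12,-0.25],
    [-0.11,0.12,-0.25],
    [-0.11,0.12,-0.25],
  ],
  dr=[
    [0,0,0],
    [0,0,0],
    [0,0,0],
    [0,0,0],
    [0,0,0],
  ],
  jaw=[1,1,1,1,1],
)

```text
time: 2.87
tool_pos: [0.397, 0.3352, 0.1657]
tool_rot: [-3.138, -0.0, 2.328]
contact_force: [0.3, 0.9, 1.0]
opening: 0.0917
grip_force: 0.0
```

```bash
python3 - <<'E'
from h import *
im,c=grab("wrist","w2.png")
s=telemetry.observe(); print(s["time"],s["tool_pos"],s["tool_rot"])
im0=cv2.imread("pics/w1.png")
a=cv2.resize(im[110:260,240:400],None,fx=4,fy=4,interpolation=cv2.INTER_CUBIC)[:600,:640]
b=cv2.resize(cv2.imread("pics/scene0.png")[325:360,272:312],None,fx=4,fy=4,interpolation=cv2.INTER_CUBIC)
d=cv2.resize(cv2.imread("pics/top0.png")[162:200,385:425],None,fx=4,fy=4,interpolation=cv2.INTER_CUBIC)
e=cv2.resize(cv2.imread("pics/top0.png")[122:160,198:238],None,fx=4,fy=4,interpolation=cv2.INTER_CUBIC)
o=np.zeros((600,800,3),np.uint8); o[:,:640]=a; o[:140,640:]=b; o[150:302,640:]=d; o[310:462,640:]=e
cv2.imwrite("pics/m2.png",o)
E
```

```text
2.9167 [0.39859714 0.33543401 0.16740019] [3.14098748e+00 5.59061751e-04 2.32740367e+00]
```

View pics/m2.png

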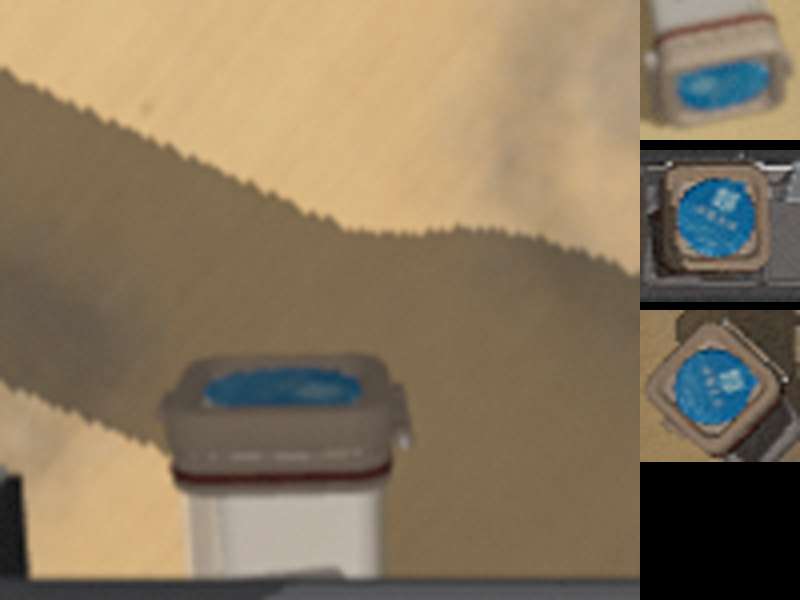

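In the wrist view a metallic bit sits on the lid's right (400,430) and a tan bit on its left (175,385). The label patch is inconclusive, so I'll tilt the tool for a face-on view of the lid. That also tests the tilt needed for the grasp.

Emit:
apply_moves(
  delta_pos=[
    [-0.02,0.02,-0.2],
    [-0.02,0.02,-0.2],
    [-0.02,0.02,-0.2],
    [-0.02,0.02,-0.2],
    [-0.02,0.02,-0.2],
    [-0.02,0.02,-0.2],
  ],
  dr=[
    [-0.18,-0.17,0],
    [-0.36,-0.34,0],
    [-0.54,-0.51,0],
    [-0.73,-0.685,0],
    [-0.73,-0.685,0],
    [-0.73,-0.685,0],
  ],
  jaw=[1,1,1,1,1,1],
)

```text
time: 3.42
tool_pos: [0.3903, 0.3449, 0.0874]
tool_rot: [-3.141, 0.499, 2.33]
contact_force: [-0.8, 1.3, 0.3]
opening: 0.0917
grip_force: 0.0
```

```bash
python3 - <<'E'
from h import *
im,c=grab("wrist","w3.png")
s=telemetry.observe(); print(s["time"],s["qpos"],s["tool_pos"],s["tool_rot"])
a=cv2.resize(im[100:250,220:420],None,fx=4,fy=4,interpolation=cv2.INTER_CUBIC)
cv2.imwrite("pics/m3.png",a)
E
```

```text
3.4667 [ 0.86611205  0.57037234  1.70653549 -0.5947663   1.01138384  0.46846082] [0.39083045 0.34437337 0.08783323] [3.14136192 0.49805075 2.32792108]
```

View pics/m3.png

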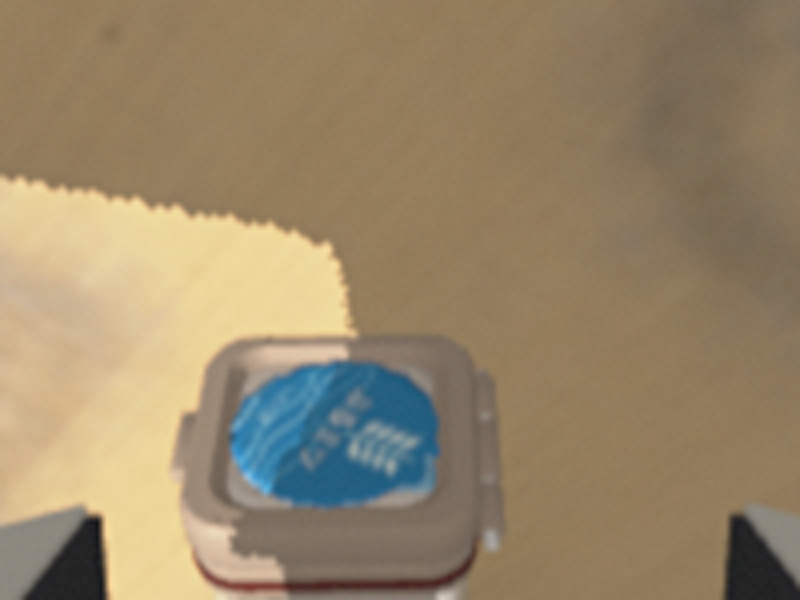

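Now it's clear: the hinge (full-width metal clip) is on the right (490,460) and the tab on the left (183,445). The fallen canister's +x therefore points along tool +y, azimuth about 43°, and will stay there once it is upright. Next I'll measure everything.

```bash
python3 - <<'E'
from h import *
np.set_printoptions(precision=4,suppress=True)
t,s=cam("top"),cam("scene")
def st(p,r): return dict(tool_pos=np.array(p),tool_rot=np.array(r))
w1=cam("wrist",st([0.44184172,0.28714897,0.26651238],[-3.14107136,-6.7e-05,2.32665005]))
w3=cam("wrist",st([0.39083045,0.34437337,0.08783323],[3.14136192,0.49805075,2.32792108]))
def blue(fn,x0,y0,x1,y1):
    im=cv2.imread("pics/"+fn); h=cv2.cvtColor(im,cv2.COLOR_BGR2HSV); m=cv2.inRange(h,(95,120,50),(115,255,255))
    z=np.zeros_like(m); z[y0:y1,x0:x1]=m[y0:y1,x0:x1]
    n,l,stt,c=cv2.connectedComponentsWithStats(z); i=1+np.argmax(stt[1:,4]); return c[i],stt[i]
B={}
for n,a,b in [("standing",(195,120,240,165),(195,230,235,262)),("r_left",(355,165,387,195),(325,150,355,180)),("r_right",(388,165,420,195),(342,135,375,165))]:
    (p,sa),(q,sb)=blue("top0.png",*a),blue("scene0.png",*b)
    X,e=tri(t,p,s,q); B[n]=X; print(n,p,sa[4],q,sb[4],X,e, onz(t,p,.108 if n=="standing" else .114))
v=B["r_left"]-B["r_right"]; print("pitch",np.linalg.norm(v),"tray yaw deg",np.degrees(np.arctan2(-v[0],v[1])))
p=(170+231/3.7,110+378/3.7); print("base upper edge",tri(t,p,w1,(315,221)))
print("lid low edge z0",onz(w3,(277,185),0),onz(w3,(336,185),0))
print("lid up edge z58",onz(w3,(268,231),.058),onz(w3,(339,231),.058))
print("base corners top z54",onz(t,(170+200/3.7,110+352/3.7),.054),onz(t,(170+262/3.7,110+405/3.7),.054))
E
```

```text
standing [215.5059 140.8893] 253 [211.3871 245.8618] 217 [0.6256 0.2544 0.111 ] 0.0001862715482653143 [0.6264 0.2551 0.108 ]
r_left [371.9765 178.8745] 255 [340.2481 163.7143] 133 [ 0.5318 -0.0851  0.1191] 0.0007972741504893086 [ 0.5322 -0.0858  0.114 ]
r_right [403.5742 178.707 ] 256 [355.5983 148.4615] 117 [ 0.5304 -0.1538  0.1175] 0.00020137219225394728 [ 0.5308 -0.1545  0.114 ]
pitch 0.06877909637852307 tray yaw deg -1.1541010948258552
base upper edge (array([0.4756, 0.2308, 0.0442]), np.float64(0.004130690670992204))
lid low edge z0 [ 0.382   0.2932 -0.    ] [0.4204 0.3293 0.    ]
lid up edge z58 [0.3788 0.2978 0.058 ] [0.4167 0.3334 0.058 ]
base corners top z54 [0.4893 0.2474 0.054 ] [0.4556 0.2094 0.054 ]
```

Heights check out: lids at about 0.111 and 0.118 m, pitch 68.8 mm, tray yaw about -1.2°, fallen canister axis 111 mm long. Now I'll grasp the fallen canister.

Emit:
apply_moves(
  delta_pos=[
    [0.06,-0.1,0],
    [0.11,-0.185,0],
    [0.11,-0.185,0],
    [0.11,-0.185,-0.08],
    [0.11,-0.185,-0.15],
    [0.11,-0.185,-0.195],
    [0.11,-0.185,-0.195],
    [0.11,-0.185,-0.195],
  ],
  dr=[
    [0.15,0.14,0],
    [0.3,0.27,0],
    [0.44,0.41,0],
    [0.44,0.41,0],
    [0.44,0.41,0],
    [0.44,0.41,0],
    [0.44,0.41,0],
    [0.44,0.41,0],
  ],
  jaw=[1,1,1,1,1,1,1,1],
)

```text
time: 4.13
tool_pos: [0.4355, 0.2685, 0.0098]
tool_rot: [3.14, 0.199, 2.325]
contact_force: [0.6, 0.5, -0.1]
opening: 0.0916
grip_force: 0.0
```

Emit:
apply_moves(
  delta_pos=[
    [0,0,0],
    [0,0,0],
    [0,0,0],
    [0,0,0],
    [0,0,0],
    [0,0,0],
    [0,0,0],
    [0,0,0],
  ],
  dr=[
    [0,0,0],
    [0,0,0],
    [0,0,0],
    [0,0,0],
    [0,0,0],
    [0,0,0],
    [0,0,0],
    [0,0,0],
  ],
  jaw=[0.7,0.6,0.5,0.4,0.4,0.4,0.4,0.4],
  force=20,
)

```text
time: 4.8
tool_pos: [0.4347, 0.2703, 0.0094]
tool_rot: [3.139, 0.2, 2.329]
contact_force: [0.5, 2.0, 3.2]
opening: 0.0539
grip_force: 19.9
```

Gripped at 53.9 mm, which is the body width. Now I'll lift and start tilting it upright.

Emit:
apply_moves(
  delta_pos=[
    [0,0,0.1],
    [0,0,0.2],
    [0,0,0.3],
    [0,0,0.4],
    [-0.03,-0.03,0.4],
    [-0.06,-0.06,0.4],
    [-0.08,-0.08,0.4],
    [-0.08,-0.08,0.4],
  ],
  dr=[
    [0,0,0],
    [0,0,0],
    [0.15,0.14,0],
    [0.3,0.28,0],
    [0.45,0.42,0],
    [0.6,0.56,0],
    [0.728,0.686,0],
    [0.728,0.686,0],
  ],
  jaw=[0.4,0.4,0.4,0.4,0.4,0.4,0.4,0.4],
)

```text
time: 5.47
tool_pos: [0.4011, 0.2347, 0.1677]
tool_rot: [-3.139, -0.305, 2.324]
contact_force: [0.6, -0.8, -3.4]
opening: 0.0541
grip_force: 19.9
```

Emit:
apply_moves(
  delta_pos=[
    [-0.02,0,0],
    [-0.03,0,0],
    [-0.04,-0.01,0],
    [-0.04,-0.01,0],
    [-0.04,-0.01,0],
    [-0.04,-0.01,0],
  ],
  dr=[
    [0.15,0.14,0],
    [0.3,0.28,0],
    [0.45,0.42,0],
    [0.6,0.56,0],
    [0.728,0.686,0],
    [0.728,0.686,0],
  ],
  jaw=[0.4,0.4,0.4,0.4,0.4,0.4],
)

```text
time: 5.97
tool_pos: [0.3861, 0.2325, 0.1661]
tool_rot: [-3.136, -0.804, 2.322]
contact_force: [-0.3, -0.4, -3.6]
opening: 0.054
grip_force: 19.9
```

```bash
python3 - <<'E'
from h import *
s=telemetry.observe(); print(s["time"],s["qpos"],s["tool_pos"],s["tool_rot"],s["opening"])
R=Rn.from_euler("xyz",s["tool_rot"]).as_matrix(); print(R)
E
```

```text
5.9667 [-0.01897859  0.55676009  1.66117195  0.53934666  1.55580286 -0.96054831] [0.38606576 0.23245557 0.16609264] [-3.13610848 -0.80441533  2.32153623] 0.05402739060925625
[[-0.47311401  0.72847809 -0.49546221]
 [ 0.50710014  0.68505854  0.52301457]
 [ 0.72042528 -0.00380343 -0.69352213]]
```

Emit:
apply_moves(
  delta_pos=[
    [0,0,0],
    [0,0,0],
    [0,0,0],
    [0,0,0],
    [0,0,0],
    [0,0,0],
  ],
  dr=[
    [0.15,0.14,0],
    [0.3,0.28,0],
    [0.45,0.42,0],
    [0.6,0.56,0],
    [0.728,0.686,0],
    [0.728,0.686,0],
  ],
  jaw=[0.4,0.4,0.4,0.4,0.4,0.4],
)

```text
time: 6.47
tool_pos: [0.385, 0.2337, 0.1659]
tool_rot: [-3.123, -1.303, 2.31]
contact_force: [-0.0, 0.7, -2.0]
opening: 0.054
grip_force: 19.9
```

Emit:
apply_moves(
  delta_pos=[
    [0,0,-0.08],
    [0,0,-0.16],
    [0,0,-0.22],
    [0,0,-0.22],
  ],
  dr=[
    [0.075,0.07,0],
    [0.075,0.07,0],
    [0.075,0.07,0],
    [0.075,0.07,0],
  ],
  jaw=[0.4,0.4,0.4,0.4],
)

```text
time: 6.8
tool_pos: [0.3844, 0.2342, 0.0774]
tool_rot: [-3.127, -1.349, 2.315]
contact_force: [-1.5, 0.1, -1.3]
opening: 0.054
grip_force: 19.9
```

```bash
python3 - <<'E'
from h import *
s=telemetry.observe(); print(s["time"],s["qpos"],s["tool_pos"],s["tool_rot"],s["opening"])
im,c=grab("scene","s1.png"); im2,_=grab("top","t1.png")
o=np.zeros((600,800,3),np.uint8)
o[:,:400]=cv2.resize(im[200:400,200:333],(400,600),interpolation=cv2.INTER_CUBIC)
o[:,400:]=cv2.resize(im2[130:310,190:310],(400,600),interpolation=cv2.INTER_CUBIC)
cv2.imwrite("pics/m4.png",o)
E
```

```text
6.8 [-0.11292999  1.00901316  1.56550966  0.69791834  1.78804332 -1.20584959] [0.3843654  0.23417936 0.07738337] [-3.12723032 -1.34887137  2.3151489 ] 0.05402341138034391
```

View pics/m4.png

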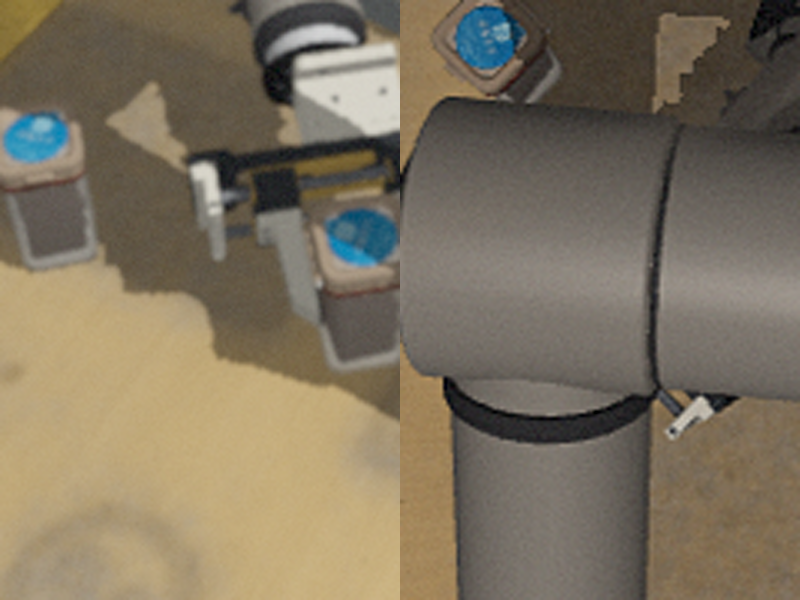

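The canister is upright in the gripper with its lid on top at (355,240). Lowering it to the table.

Emit:
apply_moves(
  delta_pos=[
    [0,0,-0.03],
    [0,0,-0.045],
    [0,0,-0.045],
  ],
  dr=[
    [0,0,0],
    [0,0,0],
    [0,0,0],
  ],
  jaw=[0.4,0.4,0.4],
)

```text
time: 7.15
tool_pos: [0.3859, 0.2336, 0.0625]
tool_rot: [3.131, -1.35, 2.337]
contact_force: [-0.6, -0.6, -1.7]
opening: 0.0539
grip_force: 19.9
```

Emit:
apply_moves(
  delta_pos=[
    [0,0,-0.005],
    [0,0,-0.008],
    [0,0,-0.008],
  ],
  dr=[
    [0,0,0],
    [0,0,0],
    [0,0,0],
  ],
  jaw=[0.4,0.4,0.4],
)

```text
time: 7.4
tool_pos: [0.386, 0.2335, 0.0596]
tool_rot: [3.13, -1.352, 2.337]
contact_force: [-0.2, -0.7, -1.7]
opening: 0.0538
grip_force: 19.9
```

Emit:
apply_moves(
  delta_pos=[
    [0,0,-0.004],
    [0,0,-0.007],
    [0,0,-0.007],
  ],
  dr=[
    [0,0,0],
    [0,0,0],
    [0,0,0],
  ],
  jaw=[0.4,0.4,0.4],
)

```text
time: 7.65
tool_pos: [0.386, 0.2335, 0.0568]
tool_rot: [3.131, -1.352, 2.337]
contact_force: [0.4, -0.1, -1.1]
opening: 0.0538
grip_force: 19.9
```

Emit:
apply_moves(
  delta_pos=[
    [0,0,-0.003],
    [0,0,-0.005],
    [0,0,-0.005],
  ],
  dr=[
    [0,0,0],
    [0,0,0],
    [0,0,0],
  ],
  jaw=[0.4,0.4,0.4],
)

```text
time: 7.9
tool_pos: [0.3862, 0.2334, 0.0565]
tool_rot: [3.126, -1.355, 2.341]
contact_force: [2.4, -1.4, 8.6]
opening: 0.054
grip_force: 19.9
```

Contact (8.6 N). Ease off slightly, release, and retract along the tool axis.

Emit:
apply_moves(
  delta_pos=[
    [0,0,0.004],
    [0,0,0.004],
    [0,0,0.004],
    [0,0,0.004],
    [0,0,0.004],
    [0,0,0.004],
  ],
  dr=[
    [0,0,0],
    [0,0,0],
    [0,0,0],
    [0,0,0],
    [0,0,0],
    [0,0,0],
  ],
  jaw=[0.5,0.7,0.9,1,1,1],
)

```text
time: 8.4
tool_pos: [0.3858, 0.2336, 0.0563]
tool_rot: [3.132, -1.352, 2.336]
contact_force: [-0.6, 0.1, 0.4]
opening: 0.0831
grip_force: 0.0
```

Emit:
apply_moves(
  delta_pos=[
    [0.06,-0.06,0.015],
    [0.12,-0.13,0.03],
    [0.18,-0.19,0.05],
    [0.18,-0.19,0.13],
    [0.18,-0.19,0.23],
    [0.18,-0.19,0.33],
    [0.18,-0.19,0.33],
  ],
  dr=[
    [0,0,0],
    [0,0,0],
    [0,0,0],
    [-0.15,-0.14,0],
    [-0.3,-0.28,0],
    [-0.45,-0.42,0],
    [-0.6,-0.56,0],
  ],
  jaw=[1,1,1,1,1,1,1],
)

```text
time: 8.98
tool_pos: [0.4602, 0.1571, 0.1936]
tool_rot: [3.13, -0.932, 2.335]
contact_force: [0.6, 0.4, 0.1]
opening: 0.0918
grip_force: 0.0
```

```bash
python3 - <<'E'
from h import *
s=telemetry.observe(); print(s["time"],s["qpos"],s["tool_pos"],s["tool_rot"],s["opening"])
R=Rn.from_euler("xyz",s["tool_rot"]).as_matrix(); np.set_printoptions(precision=4,suppress=True); print(R)
im,c=grab("scene","s2.png")
# blue label of the uprighted one
h=cv2.cvtColor(im,cv2.COLOR_BGR2HSV); m=cv2.inRange(h,(95,120,50),(115,255,255)); m[:200]=0;m[:,:180]=0
n,l,st,ce=cv2.connectedComponentsWithStats(m)
for i in range(1,n):
    if st[i,4]>60: print(st[i],ce[i],onz(c,ce[i],.108))
E
```

```text
8.9833 [-0.16757628  0.69389514  1.39610663  0.52932805  1.83106724 -1.00168228] [0.46016656 0.15705403 0.19359655] [ 3.12986427 -0.93165502  2.33518014] 0.09181363566743175
[[-0.4128  0.7283 -0.547 ]
 [ 0.4306  0.6853  0.5874]
 [ 0.8026  0.007  -0.5965]]
[202 238  20  16 220] [211.3636 245.7227] [0.6279 0.2524 0.108 ]
[308 276  22  17 268] [318.7724 284.1604] [0.3994 0.2177 0.108 ]
```

```bash
python3 - <<'E'
from h import *
s=telemetry.observe(); Rc=Rn.from_euler("xyz",s["tool_rot"])
Rt=Rn.from_euler("xyz",[np.pi,0,np.radians(43.3)])
v=(Rt*Rc.inv()).as_rotvec(); print(v,np.linalg.norm(v), v/4/.5)
print("dpos/0.4",(np.array([.3988,.2195,.22])-s["tool_pos"])/.4)
E
```

```text
[-1.01807067  0.0384538  -1.45384232] 1.7752757763552405 [-0.50903534  0.0192269  -0.72692116]
dpos/0.4 [-0.15232618  0.15386569  0.06575852]
```

Emit:
apply_moves(
  delta_pos=[
    [0,0,0.08],
    [0,0,0.13],
    [0,0,0.13],
    [0,0,0.13],
  ],
  dr=[
    [-0.127,0.005,-0.182],
    [-0.255,0.01,-0.363],
    [-0.382,0.015,-0.545],
    [-0.509,0.019,-0.727],
  ],
  jaw=[1,1,1,1],
)

```text
time: 9.37
tool_pos: [0.4581, 0.1573, 0.2409]
tool_rot: [-2.949, -0.721, 1.813]
contact_force: [-0.4, -0.1, -0.1]
opening: 0.0919
grip_force: 0.0
```

Emit:
apply_moves(
  delta_pos=[
    [-0.05,0.05,0],
    [-0.1,0.1,0],
    [-0.15,0.15,0],
    [-0.15,0.15,0],
  ],
  dr=[
    [-0.127,0.005,-0.182],
    [-0.255,0.01,-0.363],
    [-0.382,0.015,-0.545],
    [-0.509,0.019,-0.727],
  ],
  jaw=[1,1,1,1],
)

```text
time: 9.7
tool_pos: [0.3936, 0.2195, 0.2401]
tool_rot: [-2.916, -0.47, 1.432]
contact_force: [0.7, -0.2, 0.7]
opening: 0.0914
grip_force: 0.0
```

Emit:
apply_moves(
  delta_pos=[
    [0,0,0],
    [0,0,0],
    [0,0,0],
    [0,0,0],
  ],
  dr=[
    [-0.127,0.005,-0.182],
    [-0.255,0.01,-0.363],
    [-0.382,0.015,-0.545],
    [-0.509,0.019,-0.727],
  ],
  jaw=[1,1,1,1],
)

```text
time: 10.03
tool_pos: [0.3973, 0.2174, 0.2402]
tool_rot: [-2.992, -0.224, 1.091]
contact_force: [0.6, 0.1, 0.1]
opening: 0.0918
grip_force: 0.0
```

Emit:
apply_moves(
  delta_pos=[
    [0,0,0],
    [0,0,0],
    [0,0,0],
    [0,0,0],
    [0,0,0],
    [0,0,0],
  ],
  dr=[
    [-0.127,0.005,-0.182],
    [-0.255,0.01,-0.363],
    [-0.382,0.015,-0.545],
    [-0.509,0.019,-0.727],
    [-0.509,0.019,-0.727],
    [-0.509,0.019,-0.727],
  ],
  jaw=[1,1,1,1,1,1],
)

```text
time: 10.53
tool_pos: [0.3972, 0.2182, 0.2397]
tool_rot: [-3.136, -0.018, 0.753]
contact_force: [-0.2, -0.3, -0.7]
opening: 0.0917
grip_force: 0.0
```

```bash
python3 - <<'E'
from h import *
s=telemetry.observe(); print(s["time"],s["qpos"],s["tool_pos"],s["tool_rot"])
im,c=grab("wrist","w4.png")
h=cv2.cvtColor(im,cv2.COLOR_BGR2HSV); m=cv2.inRange(h,(95,120,40),(115,255,255))
n,l,st,ce=cv2.connectedComponentsWithStats(m)
for i in range(1,n):
    if st[i,4]>150: print(st[i],ce[i],onz(c,ce[i],.108))
E
```

```text
10.5333 [0.32375486 0.1891391  1.69809401 0.01363197 1.24005345 1.13669276] [0.39723324 0.21820865 0.23973471] [-3.13584333 -0.01840247  0.75347077]
[ 91  58  35  31 598] [107.41973244  71.01839465] [0.3441277 0.449344  0.108    ]
[305 172  40  39 996] [323.9246988  191.68373494] [0.39895308 0.21980233 0.108     ]
```

The uprighted canister's label is at (0.399, 0.220), as expected. Level the tool, descend, and grip the lid on its y faces.

Emit:
apply_moves(
  delta_pos=[
    [0.004,0.004,-0.1],
    [0.004,0.004,-0.2],
    [0.004,0.004,-0.3],
    [0.004,0.004,-0.378],
    [0.004,0.004,-0.378],
    [0.004,0.004,-0.378],
  ],
  dr=[
    [-0.033,0.019,0.004],
    [-0.033,0.019,0.004],
    [-0.033,0.019,0.004],
    [-0.033,0.019,0.004],
    [-0.033,0.019,0.004],
    [-0.033,0.019,0.004],
  ],
  jaw=[1,1,1,1,1,1],
)

```text
time: 11.08
tool_pos: [0.3988, 0.2182, 0.0885]
tool_rot: [-3.141, 0.002, 0.75]
contact_force: [-0.0, -0.6, 0.8]
opening: 0.0918
grip_force: 0.0
```

Emit:
apply_moves(
  delta_pos=[
    [0,0,0],
    [0,0,0],
    [0,0,0],
    [0,0,0],
    [0,0,0],
    [0,0,0],
    [0,0,0],
    [0,0,0],
  ],
  dr=[
    [0,0,0],
    [0,0,0],
    [0,0,0],
    [0,0,0],
    [0,0,0],
    [0,0,0],
    [0,0,0],
    [0,0,0],
  ],
  jaw=[0.8,0.7,0.6,0.5,0.5,0.5,0.5,0.5],
  force=25,
)

```text
time: 11.75
tool_pos: [0.3996, 0.2193, 0.0896]
tool_rot: [3.14, -0.002, 0.75]
contact_force: [-1.0, 0.5, 5.4]
opening: 0.0537
grip_force: 25.0
```

Emit:
apply_moves(
  delta_pos=[
    [0,0,0.1],
    [0,0,0.2],
    [0,0,0.3],
    [0,0,0.3],
  ],
  dr=[
    [0,0,0],
    [0,0,0],
    [0,0,0],
    [0,0,0],
  ],
  jaw=[0.5,0.5,0.5,0.5],
)

```text
time: 12.08
tool_pos: [0.4029, 0.2204, 0.2159]
tool_rot: [3.135, -0.012, 0.75]
contact_force: [0.9, 0.1, -1.1]
opening: 0.0538
grip_force: 25.0
```

```bash
python3 - <<'E'
from h import *
s=telemetry.observe(); print(s["time"],s["qpos"],s["tool_pos"],s["tool_rot"],s["opening"],s["contact_force"])
im,c=grab("scene","s3.png"); im2,_=grab("wrist","w5.png"); im3,_=grab("top","t3.png")
o=np.zeros((600,800,3),np.uint8)
o[:,:400]=cv2.resize(im[170:350,250:370],(400,600),interpolation=cv2.INTER_CUBIC)
o[:250,400:]=cv2.resize(im2,(400,250),interpolation=cv2.INTER_AREA)
o[250:,400:]=cv2.resize(im3[150:240,390:490],(400,350),interpolation=cv2.INTER_CUBIC)
cv2.imwrite("pics/m5.png",o)
E
```

```text
12.0833 [ 3.34399708e-01  2.23745799e-01  1.72275731e+00 -1.58001896e-03
  1.18085465e+00  1.15551096e+00] [0.40289575 0.22037346 0.21589038] [ 3.13450446 -0.01243143  0.75031935] 0.053754959177151125 [ 0.91375136  0.07047388 -1.10694238]
```

View pics/m5.png

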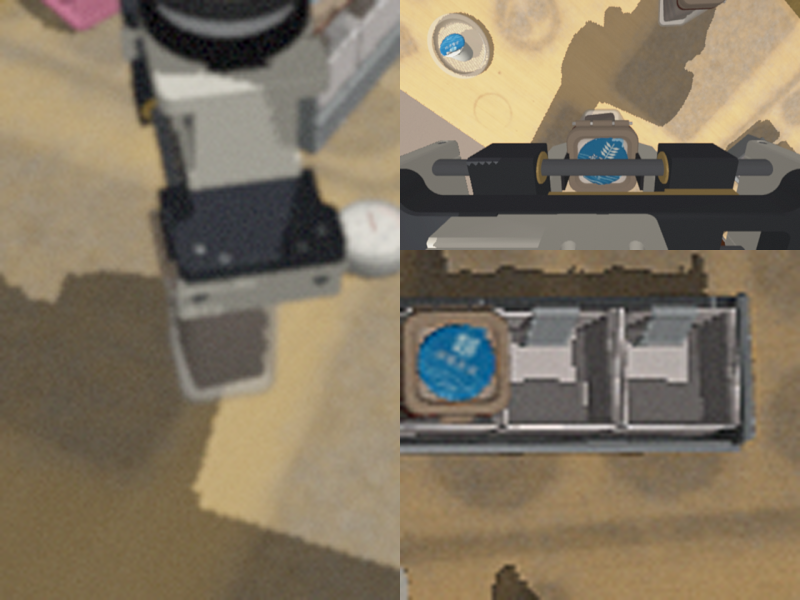

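```bash
python3 - <<'E'
from h import *
np.set_printoptions(precision=4,suppress=True)
for f in("w4.png","w5.png"):
    im=cv2.imread("pics/"+f); h=cv2.cvtColor(im,cv2.COLOR_BGR2HSV); m=cv2.inRange(h,(95,120,40),(115,255,255)); m[:150]=0
    x,y,w,hh=cv2.boundingRect(m); print(f,x,y,w,hh,[int(np.count_nonzero(m[r])) for r in range(y,y+hh,4)])
s4=dict(tool_pos=np.array([0.39723324,0.21820865,0.23973471]),tool_rot=np.array([-3.13584333,-0.01840247,0.75347077]))
s5=dict(tool_pos=np.array([.4029,.22037,.2159]),tool_rot=np.array([3.1345,-.01243,.7503]))
c4,c5=cam("wrist",s4),cam("wrist",s5)
# predicted label disc (r from w4) for held canister if label is dz above TCP
r=.020
T=Rn.from_euler("xyz",s5["tool_rot"]).as_matrix()
print("w4 pred",[proj(c4,np.array([.399,.2198,.108])+Rn.from_euler("z",.75).apply(v)) for v in([r,0,0],[-r,0,0],[0,r,0],[0,-r,0])])
for dz in(.010,.015,.020,.025):
    print(dz,[proj(c5,s5["tool_pos"]+T@np.array([v[0],v[1],-dz])) for v in((r,0),(-r,0),(0,r),(0,-r))])
cs=cam("scene"); 
for b in(-.08,-.085,-.09,-.095):
    print(b,[proj(cs,s5["tool_pos"]+T@np.array([x,y,-b])) for x,y in((-.027,.027),(-.027,-.027),(.027,-.027),(.027,.027))])
E
```

```text
w4.png 305 172 40 39 [12, 24, 19, 23, 23, 32, 34, 34, 26, 17]
w5.png 285 220 79 75 [2, 31, 50, 47, 45, 52, 52, 54, 46, 0, 0, 0, 0, 0, 0, 0, 38, 35, 20]
w4 pred [array([324.0077, 172.5697]), array([323.9178, 210.1012]), array([304.7643, 191.5798]), array([343.1708, 191.695 ])]
0.01 [array([323.0314, 216.4061]), array([323.1712, 281.7639]), array([358.5787, 250.0643]), array([287.6249, 250.1928])]
0.015 [array([323.0232, 219.3973]), array([323.1677, 286.5138]), array([359.6659, 253.9938]), array([286.5261, 254.1266])]
0.02 [array([323.0144, 222.5852]), array([323.164 , 291.5558]), array([360.8223, 258.173 ]), array([285.3574, 258.3105])]
0.025 [array([323.0051, 225.9901]), array([323.1601, 296.9176]), array([362.0545, 262.6267]), array([284.112 , 262.7691])]
-0.08 [array([327.4217, 261.0835]), array([333.4947, 284.8913]), array([303.3405, 289.426 ]), array([298.4609, 265.2461])]
-0.085 [array([327.3629, 262.7718]), array([333.4096, 286.5577]), array([303.374, 291.088]), array([298.5116, 266.9317])]
-0.09 [array([327.3046, 264.4474]), array([333.3252, 288.211 ]), array([303.4073, 292.7368]), array([298.5619, 268.6046])]
-0.095 [array([327.2467, 266.1105]), array([333.2414, 289.8515]), array([303.4403, 294.3727]), array([298.6118, 270.2648])]
```

The canister is held under the gripper at the expected height: label about 20 mm above the TCP, so its underside is 88 mm below the TCP. The hinge points to tool +x. The two empty cells are seen at the right end of the tray. I'll carry it to a vantage point in front of the tray.

Emit:
apply_moves(
  delta_pos=[
    [0.01,-0.1,0.06],
    [0.02,-0.2,0.14],
    [0.03,-0.3,0.14],
    [0.04,-0.4,0.14],
    [0.05,-0.5,0.14],
    [0.06,-0.58,0.14],
  ],
  dr=[
    [0,0,-0.15],
    [0,0,-0.3],
    [0,0,-0.45],
    [0,0,-0.6],
    [0,0,-0.77],
    [0,0,-0.77],
  ],
  jaw=[0.5,0.5,0.5,0.5,0.5,0.5],
)

```text
time: 12.73
tool_pos: [0.4222, -0.0146, 0.2632]
tool_rot: [-3.141, 0.003, 0.361]
contact_force: [0.8, 0.3, -4.0]
opening: 0.0534
grip_force: 25.0
```

Emit:
apply_moves(
  delta_pos=[
    [0,-0.1,0],
    [0,-0.2,0],
    [0,-0.3,0],
    [0,-0.4,0],
    [0,-0.5,0],
    [0,-0.58,0],
    [0,-0.58,0],
  ],
  dr=[
    [0,0,-0.15],
    [0,0,-0.3],
    [0,0,-0.45],
    [0,0,-0.6],
    [0,0,-0.77],
    [0,0,-0.77],
    [0,0,-0.77],
  ],
  jaw=[0.5,0.5,0.5,0.5,0.5,0.5,0.5],
)

```text
time: 13.32
tool_pos: [0.4224, -0.2499, 0.2621]
tool_rot: [3.14, 0.003, -0.025]
contact_force: [-0.6, -0.8, -2.5]
opening: 0.0538
grip_force: 25.0
```

```bash
python3 - <<'E'
from h import *
s=telemetry.observe(); print(s["time"],s["qpos"],s["tool_pos"].tolist(),s["tool_rot"].tolist(),s["opening"],s["contact_force"])
im,c=grab("wrist","w6.png")
p=proj(c,[.53,-.25,.06]); print(p)
for y in(-.086,-.154,-.222,-.29): print(y,proj(c,[.53,y,.061]))
E
```

```text
13.3167 [-0.68851318  0.25324169  1.55033004 -0.00331616  1.33962377  0.90820826] [0.4223667022652742, -0.24993050060232103, 0.2620643591839975] [3.1400354538190975, 0.0032496026379209564, -0.025165255632735306] 0.053786697528927147 [-0.59362675 -0.75565586 -2.51140537]
[320.84744546  88.77152672]
-0.086 [181.87427291  92.61098977]
-0.154 [239.40972063  90.98240249]
-0.222 [297.06558827  89.35040663]
-0.29 [354.84225429  87.71499148]
```

View pics/w6.png

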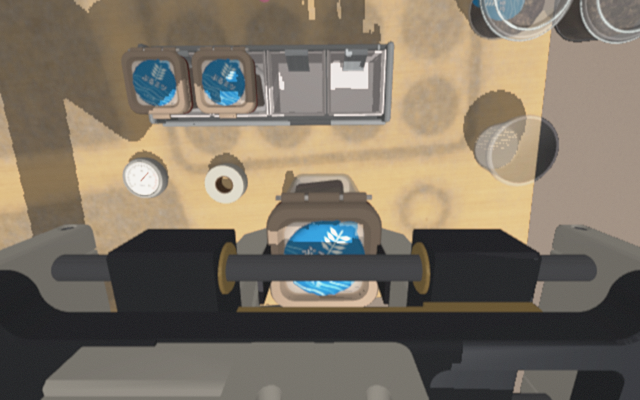

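The wrist view shows the empty cells at about (297,80) and (355,80), their partition at about (326,85), and the held canister centred below with its hinge away from the robot. I'll find the cell walls from brightness profiles.

```bash
python3 - <<'E'
from h import *
np.set_printoptions(precision=4,suppress=True,linewidth=220)
s=dict(tool_pos=np.array([0.42236670,-0.2499305,0.26206436]),tool_rot=np.array([3.14003545,0.0032496,-0.02516526]))
c=cam("wrist",s)
g=cv2.cvtColor(cv2.imread("pics/w6.png"),cv2.COLOR_BGR2GRAY)
for r in (75,85,95,100,105,110,114): print(r,g[r,258:392].tolist())
for col in(295,310,345,370): print(col,list(zip(range(46,128,1),g[46:128,col].tolist())))
E
```

```text
75 [89, 111, 149, 165, 159, 144, 128, 136, 117, 111, 133, 124, 121, 118, 108, 104, 104, 106, 111, 111, 158, 223, 184, 154, 147, 147, 147, 148, 147, 148, 147, 148, 147, 148, 148, 147, 148, 146, 149, 148, 149, 148, 149, 147, 149, 148, 148, 148, 148, 147, 147, 148, 149, 148, 149, 150, 148, 149, 149, 149, 148, 149, 149, 148, 136, 126, 129, 124, 112, 135, 133, 125, 172, 234, 237, 234, 234, 234, 234, 233, 233, 234, 234, 234, 234, 234, 234, 234, 233, 234, 233, 234, 233, 233, 234, 233, 234, 233, 233, 234, 233, 233, 233, 234, 234, 233, 233, 234, 236, 233, 175, 143, 146, 149, 143, 119, 104, 104, 104, 106, 104, 105, 121, 147, 153, 180, 228, 152, 100, 123, 138, 147, 150, 145]
85 [72, 70, 68, 87, 142, 165, 155, 154, 164, 128, 131, 137, 125, 125, 122, 111, 115, 116, 114, 113, 134, 203, 234, 235, 236, 232, 174, 144, 146, 148, 147, 147, 146, 147, 148, 147, 147, 148, 148, 148, 147, 149, 147, 148, 148, 148, 147, 148, 148, 149, 148, 148, 148, 148, 148, 148, 149, 148, 148, 148, 147, 149, 150, 146, 131, 123, 131, 132, 110, 120, 130, 126, 172, 234, 236, 234, 234, 234, 234, 235, 235, 234, 235, 235, 235, 23
[... 6583 characters left out ...]
4), (67, 147), (68, 146), (69, 144), (70, 147), (71, 148), (72, 147), (73, 147), (74, 145), (75, 146), (76, 144), (77, 148), (78, 146), (79, 145), (80, 146), (81, 146), (82, 145), (83, 146), (84, 145), (85, 145), (86, 145), (87, 146), (88, 146), (89, 146), (90, 148), (91, 146), (92, 148), (93, 147), (94, 148), (95, 147), (96, 145), (97, 147), (98, 146), (99, 147), (100, 147), (101, 147), (102, 146), (103, 147), (104, 148), (105, 147), (106, 147), (107, 147), (108, 147), (109, 145), (110, 146), (111, 139), (112, 137), (113, 169), (114, 197), (115, 171), (116, 113), (117, 93), (118, 96), (119, 110), (120, 143), (121, 164), (122, 174), (123, 173), (124, 161), (125, 156), (126, 161), (127, 163)]
```

```bash
python3 - <<'E'
from h import *
np.set_printoptions(precision=4,suppress=True)
s=dict(tool_pos=np.array([0.42236670,-0.2499305,0.26206436]),tool_rot=np.array([3.14003545,0.0032496,-0.02516526]))
c=cam("wrist",s)
for u in(268.3,326.2,384.5): print(u,onz(c,(u,105),.066), onz(c,(u,105),.061))
for u in(297.2,355.4): print("front rim",onz(c,(u,114.5),.066),"back",onz(c,(u,51),.066))
im=cv2.imread("pics/w6.png"); h=cv2.cvtColor(im,cv2.COLOR_BGR2HSV); m=cv2.inRange(h,(95,120,40),(115,255,255)); m[130:]=0; m[:,300:]=0
n,l,st,ce=cv2.connectedComponentsWithStats(m)
for i in range(1,n):
    if st[i,4]>150:
        print(ce[i],onz(c,ce[i],.114)); t=cam("top")
B={"l":(371.98,178.87),"r":(403.57,178.71)}
cs=sorted([ce[i] for i in range(1,n) if st[i,4]>150],key=lambda p:p[0])
for p,q in zip(cs,B.values()): print("tri",tri(c,p,cam("top"),q))
E
```

```text
268.3 [ 0.5131 -0.1877  0.066 ] [ 0.5134 -0.1868  0.061 ]
326.2 [ 0.5113 -0.2558  0.066 ] [ 0.5116 -0.2559  0.061 ]
384.5 [ 0.5095 -0.3244  0.066 ] [ 0.5097 -0.3254  0.061 ]
front rim [ 0.5015 -0.2211  0.066 ] back [ 0.5699 -0.2246  0.066 ]
front rim [ 0.4997 -0.2902  0.066 ] back [ 0.5682 -0.29    0.066 ]
[222.8154  82.4396] [ 0.5329 -0.1527  0.114 ]
[153.8299  82.9842] [ 0.5342 -0.0839  0.114 ]
tri (array([ 0.5328, -0.0855,  0.1168]), np.float64(0.0020256993075490302))
tri (array([ 0.5314, -0.1538,  0.1174]), np.float64(0.002117032368892931))
```

All measurements agree: pitch 68.3 mm, cell 3 at y ≈ -0.2215, cell 4 at y ≈ -0.2905, seat x ≈ 0.530. I'll move over the end cell and start lowering.

Emit:
apply_moves(
  delta_pos=[
    [0.1,-0.04,0],
    [0.2,-0.08,0],
    [0.2715,-0.1015,0],
    [0.2715,-0.1015,-0.1],
    [0.2715,-0.1015,-0.18],
    [0.2715,-0.1015,-0.24],
    [0.2715,-0.1015,-0.24],
  ],
  dr=[
    [0,0,0],
    [0,0,0],
    [0,0,0.01],
    [0,0,0.01],
    [0,0,0.01],
    [0,0,0.01],
    [0,0,0.01],
  ],
  jaw=[0.5,0.5,0.5,0.5,0.5,0.5,0.5],
)

```text
time: 13.95
tool_pos: [0.5288, -0.2816, 0.1612]
tool_rot: [-3.135, 0.012, -0.013]
contact_force: [-0.5, 1.3, -3.2]
opening: 0.0537
grip_force: 25.0
```

Emit:
apply_moves(
  delta_pos=[
    [0,0,-0.02],
    [0,0,-0.035],
    [0,0,-0.05],
    [0,0,-0.05],
  ],
  dr=[
    [0,0,0],
    [0,0,0],
    [0,0,0],
    [0,0,0],
  ],
  jaw=[0.5,0.5,0.5,0.5],
)

```text
time: 14.28
tool_pos: [0.5339, -0.2879, 0.1536]
tool_rot: [3.132, -0.008, -0.015]
contact_force: [-2.3, -4.7, 9.5]
opening: 0.0544
grip_force: 25.0
```

Contact at the rim. Back up and check the settled pose.

Emit:
apply_moves(
  delta_pos=[
    [0,0,0.04],
    [0,0,0.06],
    [0,0,0.06],
    [0,0,0.06],
    [0,0,0.06],
  ],
  dr=[
    [0,0,0],
    [0,0,0],
    [0,0,0],
    [0,0,0],
    [0,0,0],
  ],
  jaw=[0.5,0.5,0.5,0.5,0.5],
)

```text
time: 14.7
tool_pos: [0.532, -0.2852, 0.1729]
tool_rot: [3.14, -0.001, -0.015]
contact_force: [-0.3, -0.2, -2.1]
opening: 0.0537
grip_force: 24.9
```

```bash
python3 - <<'E'
from h import *
np.set_printoptions(precision=4,suppress=True)
s=telemetry.observe(); print(s["time"],s["tool_pos"],s["tool_rot"],s["opening"],s["contact_force"],s["torque"])
im,c=grab("wrist","w7.png"); im2,ct=grab("top","t7.png"); im3,cs=grab("scene","s7.png")
o=np.zeros((600,800,3),np.uint8)
o[:330,:800]=cv2.resize(im[60:225,160:560],None,fx=2,fy=2,interpolation=cv2.INTER_CUBIC)
o[330:,:400]=cv2.resize(im3[105:240,310:510],(400,270),interpolation=cv2.INTER_CUBIC)
o[330:,400:]=cv2.resize(im2[120:255,340:540],(400,270),interpolation=cv2.INTER_CUBIC)
cv2.imwrite("pics/m7.png",o)
p=s["tool_pos"]; h=.0885; print("base corners scene",[proj(cs,p+[x,y,-h]) for x in(-.027,.027) for y in(-.027,.027)])
E
```

```text
14.7 [ 0.532  -0.2852  0.1729] [ 3.1398 -0.0007 -0.0148] 0.05369865708988273 [-0.3178 -0.2276 -2.1111] [ 0.0058  0.1078 -0.0413]
base corners scene [array([393.654 , 129.0575]), array([384.1362, 139.997 ]), array([375.0563, 122.5397]), array([365.2259, 133.1361])]
```

View pics/m7.png

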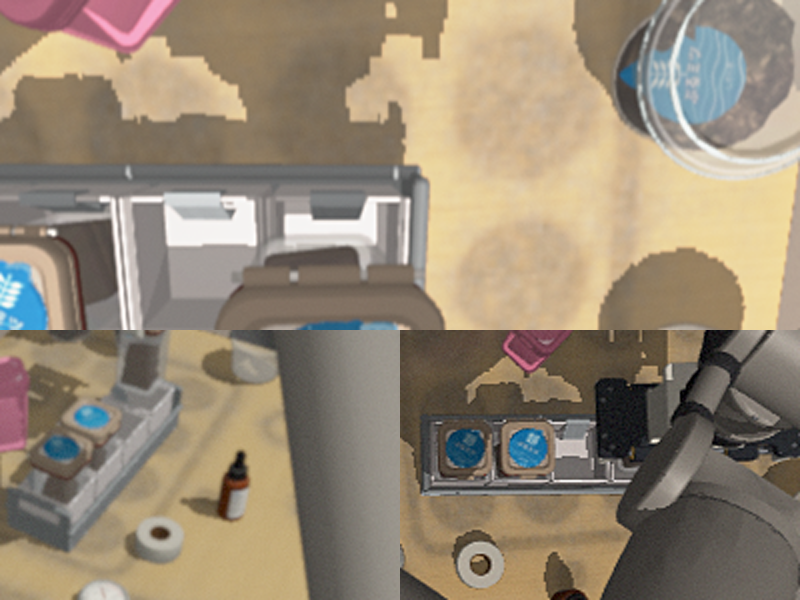

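The wrist crop shows the canister base at columns ~291–348 and the end cell at ~291–363, so it sits about 5 mm too far towards +y, matching the settled y of -0.2852. I'll recheck the walls numerically from this picture.

```bash
python3 - <<'E'
from h import *
np.set_printoptions(precision=4,suppress=True)
s=dict(tool_pos=np.array([.532,-.2852,.1729]),tool_rot=np.array([3.1398,-.0007,-.0148])); c=cam("wrist",s)
g=cv2.cvtColor(cv2.imread("pics/w7.png"),cv2.COLOR_BGR2GRAY)
for r in(165,180):
    print(r,215,g[r,215:232].tolist()); print(285,g[r,280:300].tolist()); print(350,g[r,350:376].tolist())
for y in(-.1875,-.2560,-.3245): print(y,proj(c,[.545,y,.066]),proj(c,[.555,y,.066]))
print("held base edges",proj(c,[.559,-.2852+.027,.0844]),proj(c,[.559,-.2852-.027,.0844]))
E
```

```text
165 215 [186, 242, 233, 149, 156, 238, 225, 202, 195, 195, 182, 141, 128, 131, 132, 132, 132]
285 [244, 243, 243, 243, 243, 246, 248, 190, 135, 141, 151, 130, 124, 149, 155, 141, 136, 132, 116, 115]
350 [159, 162, 159, 142, 124, 116, 118, 116, 124, 152, 172, 172, 196, 237, 205, 121, 108, 138, 151, 160, 168, 169, 161, 160, 187, 207]
180 215 [77, 119, 216, 249, 199, 152, 229, 244, 218, 198, 196, 191, 161, 136, 130, 133, 132]
285 [246, 245, 245, 245, 245, 245, 248, 250, 186, 134, 147, 135, 118, 124, 142, 146, 149, 158, 161, 163]
350 [158, 162, 156, 127, 117, 118, 118, 112, 125, 164, 172, 170, 223, 243, 164, 100, 126, 148, 157, 167, 171, 164, 155, 167, 209, 216]
-0.1875 [219.9199 186.3663] [218.7552 175.943 ]
-0.256 [292.2299 185.1744] [291.7558 174.7339]
-0.3245 [364.62   183.9813] [364.8382 173.5235]
held base edges [291.8558 173.8484] [353.7996 172.822 ]
```

```bash
python3 - <<'E'
from h import *
im=cv2.imread("pics/w7.png"); g=cv2.cvtColor(im,cv2.COLOR_BGR2GRAY)
for r in(176,180,184,188,191): print(r,g[r,286:362].tolist())
for col in(310,320,330): print(col,g[165:200,col].tolist())
E
```

```text
176 [246, 244, 175, 136, 154, 138, 122, 136, 154, 141, 135, 131, 121, 116, 113, 135, 206, 243, 243, 242, 241, 240, 239, 240, 239, 239, 239, 239, 240, 239, 239, 240, 239, 239, 239, 239, 240, 239, 238, 236, 235, 235, 235, 235, 235, 236, 235, 236, 235, 235, 235, 235, 236, 236, 239, 242, 244, 245, 245, 245, 247, 249, 201, 156, 158, 162, 158, 131, 119, 118, 117, 116, 136, 184, 175, 164]
180 [248, 250, 186, 134, 147, 135, 118, 124, 142, 146, 149, 158, 161, 163, 162, 169, 194, 216, 218, 217, 217, 217, 217, 216, 217, 217, 218, 218, 218, 219, 218, 218, 219, 219, 219, 218, 219, 219, 219, 219, 219, 220, 221, 223, 222, 222, 222, 222, 222, 222, 221, 221, 219, 217, 213, 210, 208, 206, 210, 218, 236, 244, 194, 157, 158, 162, 156, 127, 117, 118, 118, 112, 125, 164, 172, 170]
184 [158, 156, 137, 126, 137, 146, 147, 162, 179, 182, 184, 183, 179, 177, 176, 178, 182, 187, 188, 186, 189, 190, 178, 170, 168, 167, 163, 161, 158, 155, 143, 135, 127, 120, 111, 107, 99, 97, 93, 88, 85, 84, 85, 78, 73, 72, 73, 73, 73, 77, 94, 127, 166, 186, 189, 188, 188, 182, 170, 155, 146, 141, 138, 144, 154, 163, 155, 127, 
[... 526 characters left out ...]
, 81, 80, 81, 82, 81, 83, 84, 85, 82, 85, 85, 85, 87, 88, 87, 86, 87, 83, 81, 120, 180, 196, 192, 188, 171, 153, 140, 132, 131, 131, 132, 133, 127, 116, 111, 114, 113, 114, 127, 151, 151, 172]
310 [157, 173, 227, 246, 245, 244, 244, 244, 244, 244, 245, 239, 218, 207, 210, 217, 210, 193, 187, 168, 123, 83, 78, 82, 82, 80, 81, 86, 100, 107, 111, 112, 112, 112, 112]
320 [98, 98, 98, 92, 129, 224, 249, 246, 244, 245, 245, 239, 218, 208, 213, 219, 214, 193, 163, 111, 81, 78, 78, 80, 80, 80, 81, 88, 102, 108, 113, 114, 115, 116, 113]
330 [98, 99, 97, 92, 128, 224, 249, 246, 244, 244, 244, 235, 215, 209, 213, 222, 226, 191, 112, 73, 77, 79, 80, 80, 81, 84, 85, 94, 103, 110, 113, 116, 116, 115, 114]
```

```bash
python3 - <<'E'
from h import *
for f in("w5.png","w6.png","w7.png"):
    im=cv2.imread("pics/"+f); g=cv2.cvtColor(im,cv2.COLOR_BGR2GRAY); print(f)
    for r in(180,186,190): print(r,g[r,280:366:2].tolist())
    print("col322",g[168:215,322].tolist())
    print("row205",g[205,264:284].tolist(),g[205,364:388].tolist())
s=dict(tool_pos=np.zeros(3),tool_rot=np.zeros(3)); c=cam("wrist",s)
for h in(.0785,.0885): print(h,[proj(c,[.027,y,h]).round(1) for y in(-.027,.027)])
E
```

```text
w5.png
180 [108, 108, 107, 110, 114, 117, 116, 112, 125, 145, 170, 174, 174, 172, 189, 202, 200, 202, 202, 200, 200, 199, 199, 188, 175, 172, 165, 162, 133, 149, 175, 200, 199, 195, 180, 169, 190, 214, 211, 210, 211, 186, 198]
186 [109, 108, 108, 105, 105, 105, 109, 116, 110, 85, 74, 77, 78, 80, 80, 80, 80, 81, 77, 78, 76, 78, 79, 76, 79, 78, 78, 77, 79, 77, 76, 97, 196, 198, 196, 176, 172, 166, 198, 210, 210, 211, 211]
190 [110, 108, 105, 106, 107, 110, 112, 113, 82, 81, 80, 79, 78, 79, 79, 78, 78, 79, 79, 80, 77, 80, 81, 80, 82, 82, 83, 83, 83, 83, 79, 86, 191, 201, 199, 177, 168, 167, 169, 189, 211, 210, 211]
col322 [210, 210, 211, 211, 208, 200, 183, 170, 170, 183, 196, 202, 199, 170, 110, 76, 76, 78, 78, 78, 78, 78, 80, 80, 92, 100, 106, 110, 111, 112, 111, 109, 106, 101, 93, 91, 95, 98, 100, 103, 106, 110, 112, 112, 111, 113, 113]
row205 [107, 107, 106, 107, 106, 105, 107, 109, 109, 108, 108, 97, 76, 74, 83, 89, 95, 93, 95, 96] [97, 97, 97, 94, 92, 85, 91, 137, 193, 211, 214, 213, 211, 210, 210, 210, 210, 211, 211, 212, 212, 211, 211, 209]
w6.png
180 [193, 198, 144, 112, 114, 1
[... 1502 characters left out ...]
 84, 83, 81, 80, 80, 82, 80, 80, 82, 80, 79, 81, 82, 81, 84, 84, 85, 82, 81, 183, 193, 185, 148, 141, 143, 134, 116, 116, 135, 171, 243, 122]
col322 [92, 130, 223, 249, 246, 244, 245, 245, 240, 218, 208, 212, 219, 214, 193, 157, 99, 76, 78, 79, 81, 81, 79, 81, 90, 102, 109, 112, 115, 116, 115, 113, 111, 105, 97, 95, 97, 100, 104, 105, 109, 115, 115, 116, 116, 116, 118]
row205 [160, 160, 159, 159, 159, 159, 160, 161, 159, 160, 161, 156, 138, 100, 76, 75, 86, 94, 94, 97] [101, 102, 102, 101, 98, 94, 100, 117, 153, 202, 211, 211, 210, 209, 209, 210, 209, 208, 206, 202, 203, 200, 199, 197]
0.0785 [array([291.2, 175.4]), array([355.7, 175.2])]
0.0885 [array([292.5, 173.3]), array([354.4, 173.2])]
```

The canister was nudged about 2° in the grip: its base sits about 3 mm towards +y and 2.6 mm towards -x of the TCP. I'll offset for that, lower into the mouth, then straighten.

Emit:
apply_moves(
  delta_pos=[
    [0.003,-0.018,0],
    [0.003,-0.018,0],
    [0.003,-0.018,-0.025],
    [0.003,-0.018,-0.025],
    [0.003,-0.018,-0.025],
  ],
  dr=[
    [0,0,0],
    [0,0,0],
    [0,0,0],
    [0,0,0],
    [0,0,0],
  ],
  jaw=[0.5,0.5,0.5,0.5,0.5],
)

```text
time: 15.27
tool_pos: [0.5327, -0.2923, 0.1619]
tool_rot: [3.141, 0.001, -0.015]
contact_force: [-0.4, 0.0, -2.1]
opening: 0.0537
grip_force: 24.9
```

Emit:
apply_moves(
  delta_pos=[
    [0,0,-0.01],
    [0,0,-0.02],
    [0,0,-0.03],
    [0,0,-0.03],
    [0,0,-0.03],
  ],
  dr=[
    [0,0,0],
    [0,0,0],
    [0,0,0],
    [0,0,0],
    [0,0,0],
  ],
  jaw=[0.5,0.5,0.5,0.5,0.5],
)

```text
time: 15.68
tool_pos: [0.5332, -0.2925, 0.1508]
tool_rot: [3.14, -0.0, -0.015]
contact_force: [-0.4, 0.8, -2.3]
opening: 0.0539
grip_force: 24.9
```

Emit:
apply_moves(
  delta_pos=[
    [0,0.001,-0.01],
    [0,0.002,-0.015],
    [0,0.003,-0.02],
    [0,0.003,-0.02],
  ],
  dr=[
    [0,0,0],
    [0,0,0],
    [0,0,0],
    [0,0,0],
  ],
  jaw=[0.5,0.5,0.5,0.5],
)

```text
time: 16.02
tool_pos: [0.5334, -0.292, 0.143]
tool_rot: [3.138, -0.001, -0.015]
contact_force: [0.6, -3.3, -3.4]
opening: 0.0542
grip_force: 24.7
```

Emit:
apply_moves(
  delta_pos=[
    [0,0.002,-0.01],
    [0,0.003,-0.02],
    [0,0.003,-0.02],
    [0,0.003,-0.02],
  ],
  dr=[
    [0,0,0],
    [0,0,0],
    [0,0,0],
    [0,0,0],
  ],
  jaw=[0.5,0.5,0.5,0.5],
)

```text
time: 16.35
tool_pos: [0.5334, -0.2915, 0.135]
tool_rot: [3.137, -0.002, -0.015]
contact_force: [0.5, -5.2, -3.1]
opening: 0.0541
grip_force: 24.7
```

It's going in. The end cell has finger clearance all the way, so I'll keep pressing while gripped.

Emit:
apply_moves(
  delta_pos=[
    [0,0.002,-0.01],
    [0,0.002,-0.02],
    [0,0.002,-0.03],
    [0,0.002,-0.04],
    [0,0.002,-0.04],
  ],
  dr=[
    [0,0,0],
    [0,0,0],
    [0,0,0],
    [0,0,0],
    [0,0,0],
  ],
  jaw=[0.5,0.5,0.5,0.5,0.5],
  force=40,
)

```text
time: 16.77
tool_pos: [0.5327, -0.2913, 0.1191]
tool_rot: [3.136, -0.0, -0.015]
contact_force: [-1.8, -7.5, -1.2]
opening: 0.0534
grip_force: 39.6
```

Emit:
apply_moves(
  delta_pos=[
    [0,0,-0.01],
    [0,0,-0.02],
    [0,0,-0.03],
    [0,0,-0.04],
    [0,0,-0.04],
  ],
  dr=[
    [0,0,0],
    [0,0,0],
    [0,0,0],
    [0,0,0],
    [0,0,0],
  ],
  jaw=[0.5,0.5,0.5,0.5,0.5],
)

```text
time: 17.18
tool_pos: [0.5326, -0.2912, 0.1031]
tool_rot: [3.137, -0.0, -0.015]
contact_force: [-2.7, -7.4, -2.2]
opening: 0.0536
grip_force: 39.6
```

Emit:
apply_moves(
  delta_pos=[
    [0,0,-0.01],
    [0,0,-0.02],
    [0,0,-0.022],
    [0,0,-0.022],
  ],
  dr=[
    [0,0,0],
    [0,0,0],
    [0,0,0],
    [0,0,0],
  ],
  jaw=[0.5,0.5,0.5,0.5],
)

```text
time: 17.52
tool_pos: [0.5328, -0.2908, 0.0957]
tool_rot: [3.137, -0.001, -0.015]
contact_force: [-5.4, -3.9, 7.1]
opening: 0.0541
grip_force: 39.7
```

Emit:
apply_moves(
  delta_pos=[
    [0,0,-0.005],
    [0,0,-0.008],
    [0,0,-0.008],
  ],
  dr=[
    [0,0,0],
    [0,0,0],
    [0,0,0],
  ],
  jaw=[0.5,0.5,0.5],
)

```text
time: 17.77
tool_pos: [0.5334, -0.2906, 0.0955]
tool_rot: [3.136, -0.003, -0.014]
contact_force: [-9.7, -0.1, 26.0]
opening: 0.0536
grip_force: 40.0
```

Floor contact at TCP 0.0955, so the underside is at about 6.5 mm, on the floor. Release and rise.

Emit:
apply_moves(
  delta_pos=[
    [0,0,0.004],
    [0,0,0.004],
    [0,0,0.004],
    [0,0,0.004],
    [0,0,0.004],
    [0,0,0.004],
  ],
  dr=[
    [0,0,0],
    [0,0,0],
    [0,0,0],
    [0,0,0],
    [0,0,0],
    [0,0,0],
  ],
  jaw=[0.6,0.7,0.8,0.8,0.8,0.8],
)

```text
time: 18.27
tool_pos: [0.5332, -0.2892, 0.0922]
tool_rot: [3.14, -0.0, -0.015]
contact_force: [0.1, -0.4, 0.4]
opening: 0.0732
grip_force: 0.0
```

Emit:
apply_moves(
  delta_pos=[
    [0,0,0.1],
    [0,0,0.12],
    [0,0,0.12],
    [0,0,0.12],
    [0,0,0.12],
    [0,0,0.12],
    [0,0,0.12],
  ],
  dr=[
    [0,0,0],
    [0,0,0],
    [0,0,0],
    [0,0,0],
    [0,0,0],
    [0,0,0],
    [0,0,0],
  ],
  jaw=[0.8,0.8,0.5,0.2,0,0,0],
)

```text
time: 18.85
tool_pos: [0.5328, -0.2891, 0.1395]
tool_rot: [3.141, 0.001, -0.015]
contact_force: [-0.2, -0.2, -0.6]
opening: 0.0445
grip_force: 0.0
```

Emit:
apply_moves(
  delta_pos=[
    [0,0,-0.02],
    [0,0,-0.03],
    [0,0,-0.04],
    [0,0,-0.05],
    [0,0,-0.055],
    [0,0,-0.055],
  ],
  dr=[
    [0,0,0],
    [0,0,0],
    [0,0,0],
    [0,0,0],
    [0,0,0],
    [0,0,0],
  ],
  jaw=[0,0,0,0,0,0],
)

```text
time: 19.35
tool_pos: [0.533, -0.2893, 0.1179]
tool_rot: [3.14, 0.0, -0.015]
contact_force: [0.3, -0.3, -0.2]
opening: 0.0048
grip_force: 0.0
```

Emit:
apply_moves(
  delta_pos=[
    [0,0,-0.007],
    [0,0,-0.014],
    [0,0,-0.02],
    [0,0,-0.02],
  ],
  dr=[
    [0,0,0],
    [0,0,0],
    [0,0,0],
    [0,0,0],
  ],
  jaw=[0,0,0,0],
)

```text
time: 19.68
tool_pos: [0.5331, -0.2893, 0.1102]
tool_rot: [3.14, -0.0, -0.015]
contact_force: [-0.4, -0.1, 0.5]
opening: 0.0005
grip_force: 0.0
```

No contact at 0.110, which I didn't expect. Lift and measure where the canister stands.

Emit:
apply_moves(
  delta_pos=[
    [-0.05,0,0.1],
    [-0.1,0.02,0.2],
    [-0.15,0.05,0.3],
    [-0.2,0.1,0.4],
    [-0.25,0.12,0.4],
    [-0.25,0.12,0.4],
    [-0.25,0.12,0.4],
  ],
  dr=[
    [0,0,0],
    [0,0,0],
    [0,0,0],
    [0,0,0],
    [0,0,0],
    [0,0,0],
    [0,0,0],
  ],
  jaw=[0,0,0,0.3,0.6,1,1],
)

```text
time: 20.27
tool_pos: [0.4331, -0.2413, 0.2724]
tool_rot: [3.137, -0.004, -0.015]
contact_force: [-0.2, 0.2, 0.0]
opening: 0.0228
grip_force: 0.0
```

```bash
cat > lab.py <<'E'
from h import *
np.set_printoptions(precision=4,suppress=True)
def labels(name,fn,lim=100):
    s=telemetry.observe(); im,c=grab(name,fn); h=cv2.cvtColor(im,cv2.COLOR_BGR2HSV); m=cv2.inRange(h,(95,110,35),(118,255,255))
    m=cv2.morphologyEx(m,cv2.MORPH_CLOSE,np.ones((5,5)))
    n,l,st,ce=cv2.connectedComponentsWithStats(m)
    return c,[(ce[i],st[i]) for i in range(1,n) if st[i,4]>lim],im
E
python3 - <<'E'
from lab import *
s=telemetry.observe(); print(s["time"],s["tool_pos"].tolist(),s["tool_rot"].tolist())
W,lw,_=labels("wrist","w8.png"); S,ls,_=labels("scene","s8.png",60); T,lt,_=labels("top","t8.png")
for p,st in lw: print("w",p,st,onz(W,p,.114))
for p,st in ls: print("s",p,st,onz(S,p,.114))
for p,st in lw:
    for q,_ in ls:
        X,e=tri(W,p,S,q)
        if e<.006 and .05<X[2]<.2: print(p,q,X,e)
E
```

```text
20.2667 [0.43308329675690327, -0.241340195890696, 0.27244578852774604] [3.137355625607503, -0.003865525706490791, -0.015076572174331337]
w [368.7847  91.4182] [ 349   70   41   43 1296] [ 0.534  -0.2909  0.114 ]
w [170.4606  94.6326] [ 151   73   41   43 1244] [ 0.5342 -0.0841  0.114 ]
w [236.5234  94.6437] [ 217   73   41   44 1280] [ 0.533  -0.1529  0.114 ]
s [479.2901  48.1698] [473  30  14  35 324] [ 0.4501 -0.7849  0.114 ]
s [381.402  118.5882] [374 115  16   8 102] [ 0.5359 -0.2983  0.114 ]
s [355.4234 147.8832] [347 143  17  11 137] [ 0.5339 -0.1593  0.114 ]
s [340.2095 163.7027] [332 159  17  11 148] [ 0.5352 -0.0902  0.114 ]
s [211.5813 245.378 ] [202 238  20  16 246] [0.6239 0.2549 0.114 ]
s [ 30.1447 347.4342] [ 19 344  19   9  76] [0.7325 0.5825 0.114 ]
[368.7847  91.4182] [381.402  118.5882] [ 0.5329 -0.2902  0.1201] 0.0009854607602640274
[170.4606  94.6326] [340.2095 163.7027] [ 0.5334 -0.0862  0.1179] 0.000777887058111777
[236.5234  94.6437] [355.4234 147.8832] [ 0.532  -0.1544  0.1184] 0.0012360916773872836
```

The placed label sits level with the racked ones (z 0.120 against 0.118), but its top is about 3 mm towards the back. The lid's recess is probably deeper than I assumed. I'll press again with closed fingers until I feel contact.

Emit:
apply_moves(
  delta_pos=[
    [0.1,-0.05,0],
    [0.2,-0.1,0],
    [0.245,-0.12,0],
    [0.245,-0.12,-0.1],
    [0.245,-0.12,-0.2],
    [0.245,-0.12,-0.3],
    [0.245,-0.12,-0.37],
    [0.245,-0.12,-0.37],
  ],
  dr=[
    [0,0,0],
    [0,0,0],
    [0,0,0],
    [0,0,0],
    [0,0,0],
    [0,0,0],
    [0,0,0],
    [0,0,0],
  ],
  jaw=[0,0,0,0,0,0,0,0],
)

```text
time: 21.08
tool_pos: [0.528, -0.2871, 0.1141]
tool_rot: [-3.135, 0.012, -0.015]
contact_force: [-1.0, 0.7, -1.1]
opening: 0.0006
grip_force: 0.0
```

Emit:
apply_moves(
  delta_pos=[
    [0,0,-0.01],
    [0,0,-0.02],
    [0,0,-0.03],
    [0,0,-0.03],
  ],
  dr=[
    [0,0,0],
    [0,0,0],
    [0,0,0],
    [0,0,0],
  ],
  jaw=[0,0,0,0],
)

```text
time: 21.42
tool_pos: [0.5319, -0.2899, 0.1116]
tool_rot: [3.138, -0.002, -0.015]
contact_force: [0.0, 0.6, -0.9]
opening: 0.0004
grip_force: 0.0
```

Emit:
apply_moves(
  delta_pos=[
    [0,0,-0.006],
    [0,0,-0.012],
    [0,0,-0.018],
    [0,0,-0.018],
  ],
  dr=[
    [0,0,0],
    [0,0,0],
    [0,0,0],
    [0,0,0],
  ],
  jaw=[0,0,0,0],
)

```text
time: 21.75
tool_pos: [0.5318, -0.2898, 0.1089]
tool_rot: [3.137, -0.004, -0.015]
contact_force: [-9.5, 5.8, 28.1]
opening: 0.0004
grip_force: 13.9
```

```bash
python3 - <<'E'
from lab import *
s=telemetry.observe(); print(s["tool_pos"],s["contact_force"],s["torque"],s["joint_efforts"])
W,lw,im=labels("wrist","w9.png"); print([(p,st) for p,st in lw])
S,ls,im=labels("scene","s9.png",60); print([(p,st) for p,st in ls if st[1]<200])
E
```

```text
[ 0.5318 -0.2898  0.1089] [-9.4889  5.8458 28.147 ] [ 1.1328  1.7796 -0.0135] [ -0.5241 -37.966  -19.3817   0.2637  -3.5495  -0.0117]
[(array([513.0968,  89.9032]), array([504,  80,  17,  20, 186], dtype=int32)), (array([324.419 , 221.8338]), array([294, 212,  61,  23, 728], dtype=int32)), (array([ 97.0396, 233.9662]), array([ 50, 217,  72,  38, 859], dtype=int32))]
[(array([512.9683,  44.3662]), array([ 494,   20,   47,   55, 1450], dtype=int32)), (array([355.2482, 147.9562]), array([347, 143,  17,  11, 137], dtype=int32)), (array([340.131 , 163.6483]), array([332, 159,  17,  11, 145], dtype=int32))]
```

Contact at about 0.109 with 28 N. That puts the recess floor 103 mm up the canister, consistent with it standing home. I'll ease the press and drag it lightly forward so it rests on the front wall.

Emit:
apply_moves(
  delta_pos=[
    [0,0,0.006],
    [-0.005,0,0.008],
    [-0.01,0,0.008],
    [-0.014,0,0.008],
    [-0.014,0,0.008],
  ],
  dr=[
    [0,0,0],
    [0,0,0],
    [0,0,0],
    [0,0,0],
    [0,0,0],
  ],
  jaw=[0,0,0,0,0],
)

```text
time: 22.27
tool_pos: [0.5276, -0.2902, 0.1085]
tool_rot: [3.137, -0.006, -0.015]
contact_force: [3.4, 1.4, 7.3]
opening: 0.0005
grip_force: 3.7
```

Emit:
apply_moves(
  delta_pos=[
    [0,0,0.1],
    [-0.05,0.05,0.2],
    [-0.1,0.15,0.3],
    [-0.2,0.25,0.38],
    [-0.25,0.25,0.4],
    [-0.25,0.25,0.4],
    [-0.25,0.25,0.4],
  ],
  dr=[
    [0,0,0],
    [0,0,0],
    [0,0,0],
    [0,0,0],
    [0,0,0],
    [0,0,0],
    [0,0,0],
  ],
  jaw=[0,0,0,0.3,0.6,1,1],
)

```text
time: 22.85
tool_pos: [0.4241, -0.188, 0.2699]
tool_rot: [3.137, -0.005, -0.014]
contact_force: [0.7, 0.2, 0.4]
opening: 0.0228
grip_force: 0.0
```

```bash
python3 - <<'E'
from lab import *
s=telemetry.observe(); print(s["time"],s["tool_pos"].tolist(),s["tool_rot"].tolist())
W,lw,_=labels("wrist","w10.png"); S,ls,_=labels("scene","s10.png",60)
for p,st in lw: print("w",p,st,onz(W,p,.114))
for p,st in lw:
    for q,_ in ls:
        X,e=tri(W,p,S,q)
        if e<.006 and .05<X[2]<.2: print(p,q,X,e)
E
```

```text
22.85 [0.42414869906193486, -0.1879846050468224, 0.26994369353511166] [3.137208627878142, -0.004646465788850973, -0.013940835465612977]
w [220.5787  84.2817] [ 201   62   41   44 1303] [ 0.5342 -0.0847  0.114 ]
w [287.801   84.0661] [ 268   62   41   44 1347] [ 0.5333 -0.1537  0.114 ]
w [421.1797  84.2389] [ 401   63   41   44 1369] [ 0.5311 -0.2909  0.114 ]
[220.5787  84.2817] [340.2267 163.7733] [ 0.5333 -0.0861  0.1178] 0.0007722023529669578
[287.801   84.0661] [355.2239 147.8358] [ 0.5324 -0.1543  0.1183] 0.0008916866713609825
[421.1797  84.2389] [382.1881 119.5446] [ 0.5302 -0.2897  0.1184] 0.0008579507881373016
```

It now lines up exactly with the racked ones (x 0.531, z 0.118). Next, the standing canister.

Emit:
apply_moves(
  delta_pos=[
    [0.04,0.09,0],
    [0.08,0.18,0],
    [0.12,0.27,0],
    [0.16,0.36,0],
    [0.2,0.45,0],
    [0.25,0.55,0],
  ],
  dr=[
    [0,0,-0.12],
    [0,0,-0.24],
    [0,0,-0.36],
    [0,0,-0.48],
    [0,0,-0.6],
    [0,0,-0.65],
  ],
  jaw=[1,1,1,1,1,1],
)

```text
time: 23.45
tool_pos: [0.5254, 0.0291, 0.265]
tool_rot: [3.139, 0.001, -0.344]
contact_force: [0.5, -0.1, 0.8]
opening: 0.0705
grip_force: 0.0
```

Emit:
apply_moves(
  delta_pos=[
    [0.04,0.09,0],
    [0.08,0.18,0],
    [0.12,0.27,-0.02],
    [0.16,0.36,-0.04],
    [0.2,0.45,-0.06],
    [0.25,0.55,-0.07],
    [0.25,0.55,-0.07],
    [0.25,0.55,-0.07],
  ],
  dr=[
    [0,0,-0.12],
    [0,0,-0.24],
    [0,0,-0.36],
    [0,0,-0.48],
    [0,0,-0.6],
    [0,0,-0.65],
    [0,0,-0.65],
    [0,0,-0.65],
  ],
  jaw=[1,1,1,1,1,1,1,1],
)

```text
time: 24.12
tool_pos: [0.6248, 0.2498, 0.2343]
tool_rot: [3.136, 0.002, -0.662]
contact_force: [0.8, -1.3, -0.8]
opening: 0.0917
grip_force: 0.0
```

```bash
python3 - <<'E'
from lab import *
s=telemetry.observe(); print(s["time"],s["qpos"],s["tool_pos"].tolist(),s["tool_rot"].tolist())
W,lw,im=labels("wrist","w11.png")
for p,st in lw: print("w",p,st,onz(W,p,.108))
p=min(lw,key=lambda q:np.hypot(q[0][0]-323,q[0][1]-200))[0]
hsv=cv2.cvtColor(im,cv2.COLOR_BGR2HSV); x,y=int(p[0]),int(p[1])
print("hsv rim", [hsv[y,x+d].tolist() for d in(-30,-27,-24,24,27,30)],[hsv[y+d,x].tolist() for d in(-34,-30,-27,-24,24,27)])
g=cv2.cvtColor(im,cv2.COLOR_BGR2GRAY)
# canny lines near the lid -> edge orientations
e=cv2.Canny(g,60,140); e[:max(0,y-45)]=0; e[y+45:]=0; e[:,:x-50]=0; e[:,x+50:]=0
L=cv2.HoughLinesP(e,1,np.pi/360,14,minLineLength=22,maxLineGap=4)
for l in L[:,0]: print(l, round(np.degrees(np.arctan2(l[3]-l[1],l[2]-l[0])),1))
E
```

```text
24.1167 [ 0.2675  0.6263  1.0351 -0.0018  1.4862  2.5004] [0.624836535117802, 0.2498277870610427, 0.23426328954378045] [3.135680924549301, 0.0021313283526347426, -0.6620467358878515]
w [318.1316 193.6401] [ 298  174   42   40 1178] [0.6273 0.2544 0.108 ]
hsv rim [[18, 88, 148], [16, 55, 121], [14, 58, 124], [16, 63, 121], [15, 62, 127], [17, 67, 114]] [[14, 33, 145], [13, 59, 117], [14, 60, 120], [14, 61, 130], [16, 59, 125], [14, 59, 122]]
[345 213 367 186] -50.8
[299 180 324 201] 40.0
[347 210 367 185] -51.3
```

```bash
python3 - <<'E'
from lab import *
for f,(x,y) in(("w4.png",(324,192)),("w11.png",(318,194))):
    im=cv2.imread("pics/"+f); g=cv2.cvtColor(im,cv2.COLOR_BGR2GRAY); hsv=cv2.cvtColor(im,cv2.COLOR_BGR2HSV)
    e=cv2.Canny(g,30,80); m=np.zeros_like(e); cv2.circle(m,(x,y),46,255,-1); cv2.circle(m,(x,y),23,0,-1); e&=m
    L=cv2.HoughLinesP(e,1,np.pi/360,12,minLineLength=18,maxLineGap=3)
    print(f,sorted([(round(float(np.degrees(np.arctan2(l[3]-l[1],l[2]-l[0]))),1),l.tolist()) for l in (L[:,0] if L is not None else [])]))
    print([int(v) for v in hsv[y-45:y+40:2,x,1]]); print([int(v) for v in g[y,x-50:x+50:2]])
E
```

```text
w4.png [(-88.6, [352, 212, 353, 171]), (0.0, [311, 164, 349, 164])]
[94, 96, 98, 99, 93, 56, 58, 67, 61, 62, 57, 61, 74, 196, 183, 186, 172, 125, 50, 54, 153, 84, 122, 143, 162, 173, 164, 137, 172, 149, 170, 170, 74, 58, 59, 61, 60, 61, 62, 62, 63, 70, 68]
[100, 99, 97, 97, 94, 94, 96, 98, 96, 102, 100, 94, 101, 101, 96, 81, 79, 94, 76, 76, 83, 76, 76, 104, 121, 85, 96, 108, 82, 76, 73, 73, 75, 73, 72, 71, 93, 101, 103, 109, 193, 196, 195, 194, 193, 194, 194, 193, 194, 199]
w11.png [(-82.6, [344, 209, 347, 186]), (-50.7, [345, 212, 363, 190]), (0.0, [323, 223, 345, 223]), (5.7, [316, 163, 336, 165])]
[66, 68, 70, 59, 31, 33, 61, 59, 58, 60, 61, 64, 36, 192, 184, 185, 187, 178, 116, 118, 148, 66, 103, 136, 149, 171, 183, 153, 147, 165, 144, 176, 135, 55, 59, 60, 62, 61, 96, 97, 99, 95, 95]
[131, 129, 129, 130, 131, 133, 132, 131, 132, 133, 132, 105, 113, 112, 106, 100, 83, 96, 101, 85, 91, 87, 84, 110, 134, 99, 100, 115, 91, 80, 83, 82, 82, 82, 82, 78, 106, 110, 114, 110, 104, 109, 109, 108, 106, 104, 136, 168, 178, 181]
```

```bash
python3 - <<'E'
from lab import *
for f,(x,y) in(("w4.png",(323.9,191.7)),("w11.png",(318.1,193.6))):
    im=cv2.imread("pics/"+f); hsv=cv2.cvtColor(im,cv2.COLOR_BGR2HSV).astype(int)
    yy,xx=np.mgrid[0:400,0:640]; d=np.hypot(xx-x,yy-y)<17
    w=(d&(hsv[...,1]<150))*(150-hsv[...,1])*hsv[...,2].astype(float)
    cx,cy=(w*xx).sum()/w.sum()-x,(w*yy).sum()/w.sum()-y; print(f,cx,cy,np.degrees(np.arctan2(cy,cx)))
    # 4-fold orientation of lid rim: gradient-angle histogram
    g=cv2.GaussianBlur(cv2.cvtColor(im,cv2.COLOR_BGR2GRAY),(0,0),1).astype(float)
    gx,gy=cv2.Sobel(g,cv2.CV_64F,1,0),cv2.Sobel(g,cv2.CV_64F,0,1); r=np.hypot(xx-x,yy-y); M=(r>24)&(r<40)&(yy<226)
    z=((gx+1j*gy)[M]); a=np.angle((z**4/np.abs(z+1e-9)**2.5).sum())/4; print("4fold deg",np.degrees(a))
E
```

```text
w4.png 3.125919160890703 -5.116804177136203 -58.578724313787
4fold deg 4.2526370538337215
w11.png 3.7157593251049548 -4.452813801734294 -50.155865122790004
4fold deg 18.68992481612614
```

The standing canister is at (0.627, 0.254), turned about 7° beyond the tool (yaw ≈ -0.79). Align, descend, and grip.

Emit:
apply_moves(
  delta_pos=[
    [0.0055,0.0115,0],
    [0.0055,0.0115,-0.1],
    [0.0055,0.0115,-0.2],
    [0.0055,0.0115,-0.3],
    [0.0055,0.0115,-0.36],
    [0.0055,0.0115,-0.36],
    [0.0055,0.0115,-0.36],
  ],
  dr=[
    [0.009,-0.007,-0.254],
    [0.009,-0.007,-0.254],
    [0.009,-0.007,-0.254],
    [0.009,-0.007,-0.254],
    [0.009,-0.007,-0.254],
    [0.009,-0.007,-0.254],
    [0.009,-0.007,-0.254],
  ],
  jaw=[1,1,1,1,1,1,1],
)

```text
time: 24.75
tool_pos: [0.6264, 0.2507, 0.0942]
tool_rot: [-3.14, 0.0, -0.794]
contact_force: [-0.4, -0.4, 1.1]
opening: 0.0915
grip_force: 0.0
```

Emit:
apply_moves(
  delta_pos=[
    [0,0,0],
    [0,0,0],
    [0,0,0],
    [0,0,0],
    [0,0,0],
    [0,0,0],
    [0,0,0],
    [0,0,0],
  ],
  dr=[
    [0,0,0],
    [0,0,0],
    [0,0,0],
    [0,0,0],
    [0,0,0],
    [0,0,0],
    [0,0,0],
    [0,0,0],
  ],
  jaw=[0.8,0.7,0.6,0.5,0.5,0.5,0.5,0.5],
  force=35,
)

```text
time: 25.42
tool_pos: [0.6268, 0.2526, 0.0952]
tool_rot: [-3.137, -0.001, -0.792]
contact_force: [-0.2, 0.2, 2.3]
opening: 0.0536
grip_force: 35.0
```

Gripped 95 mm above its underside. Lift and carry towards cell 3.

Emit:
apply_moves(
  delta_pos=[
    [0,0,0.1],
    [0,0,0.2],
    [0,0,0.3],
    [-0.02,-0.1,0.38],
    [-0.04,-0.2,0.38],
    [-0.06,-0.3,0.38],
    [-0.08,-0.4,0.38],
    [-0.1,-0.5,0.38],
  ],
  dr=[
    [0,0,0],
    [0,0,0],
    [0,0,0],
    [0,0,0.2],
    [0,0,0.4],
    [0,0,0.6],
    [0,0,0.77],
    [0,0,0.77],
  ],
  jaw=[0.5,0.5,0.5,0.5,0.5,0.5,0.5,0.5],
)

```text
time: 26.08
tool_pos: [0.5864, 0.0556, 0.2465]
tool_rot: [-3.138, 0.0, -0.402]
contact_force: [-0.1, -0.6, -2.0]
opening: 0.0535
grip_force: 35.0
```

Emit:
apply_moves(
  delta_pos=[
    [-0.02,-0.1,0],
    [-0.04,-0.2,0],
    [-0.06,-0.3,0],
    [-0.08,-0.4,0],
    [-0.1,-0.5,0],
    [-0.13,-0.6,0],
    [-0.133,-0.686,0],
    [-0.133,-0.686,0],
  ],
  dr=[
    [0,0,0.2],
    [0,0,0.4],
    [0,0,0.6],
    [0,0,0.77],
    [0,0,0.77],
    [0,0,0.77],
    [0,0,0.77],
    [0,0,0.77],
  ],
  jaw=[0.5,0.5,0.5,0.5,0.5,0.5,0.5,0.5],
)

```text
time: 26.75
tool_pos: [0.5329, -0.2235, 0.246]
tool_rot: [-3.14, 0.001, -0.028]
contact_force: [-0.0, 0.8, -2.3]
opening: 0.0538
grip_force: 35.0
```

Emit:
apply_moves(
  delta_pos=[
    [0,0,0],
    [0,0,0],
    [0,0,-0.05],
    [0,0,-0.08],
    [0,0,-0.08],
    [0,0,-0.08],
  ],
  dr=[
    [0,0,0],
    [0,0,0],
    [0,0,0],
    [0,0,0],
    [0,0,0],
    [0,0,0],
  ],
  jaw=[0.5,0.5,0.5,0.5,0.5,0.5],
)

```text
time: 27.25
tool_pos: [0.5344, -0.2157, 0.2144]
tool_rot: [-3.137, 0.001, -0.02]
contact_force: [0.3, -0.3, -1.5]
opening: 0.0534
grip_force: 35.0
```

```bash
python3 - <<'E'
from h import *
s=telemetry.observe(); print(s["time"],s["qpos"],s["tool_pos"].tolist(),s["tool_rot"].tolist(),s["contact_force"])
im,c=grab("wrist","w12.png"); g=cv2.cvtColor(im,cv2.COLOR_BGR2GRAY)
for r in(180,186,190): print(r,g[r,280:366:2].tolist())
for col in(312,322,332): print(col,g[160:215,col].tolist())
for x in(.54,.55):
  for y in(-.1875,-.2560,-.3245): print(x,y,proj(c,[x,y,.066]).round(1))
s0=dict(tool_pos=np.zeros(3),tool_rot=np.zeros(3)); t=cam("wrist",s0); print([proj(t,[.027,y,.0952]).round(1) for y in(-.027,.027)])
print(g[168,190:270].tolist()); print(g[168,255:320].tolist())
E
```

```text
27.25 [-0.51872377  0.44702009  1.39594919  0.00380798  1.30157305  1.07105557] [0.5343500062892494, -0.21572652707584367, 0.2144486645931836] [-3.136959014649478, 0.0008329783439771088, -0.019999354785084078] [ 0.28644017 -0.28405595 -1.52796613]
180 [196, 196, 187, 112, 87, 136, 191, 171, 147, 154, 176, 181, 180, 178, 187, 189, 189, 191, 190, 188, 187, 188, 188, 177, 168, 165, 159, 144, 125, 141, 166, 192, 189, 180, 154, 158, 147, 113, 142, 186, 165, 136, 140]
186 [169, 198, 200, 199, 105, 85, 165, 164, 159, 113, 76, 77, 81, 80, 82, 81, 82, 80, 80, 80, 80, 78, 80, 81, 79, 80, 79, 79, 79, 80, 78, 98, 189, 192, 186, 150, 134, 114, 157, 198, 209, 162, 137]
190 [164, 188, 204, 202, 114, 86, 159, 166, 122, 81, 83, 82, 81, 83, 82, 82, 82, 82, 81, 81, 82, 81, 82, 83, 85, 86, 88, 87, 86, 87, 82, 91, 186, 192, 187, 149, 137, 120, 135, 197, 200, 143, 140]
312 [243, 243, 243, 243, 243, 243, 244, 243, 243, 244, 244, 244, 244, 243, 234, 216, 190, 173, 181, 187, 189, 189, 167, 121, 84, 80, 82, 82, 80, 81, 82, 84, 94, 106, 110, 113, 113, 116, 112, 111, 109, 101, 95, 97, 99, 103, 104, 108, 111, 11
[... 769 characters left out ...]
142, 123, 134, 149, 151, 151, 150, 152, 151, 152, 152, 151, 152, 152, 154, 149, 119, 142, 190, 187, 128, 84, 77, 77, 80, 81, 82, 80, 80, 78, 78, 80, 81, 79, 79, 78, 76, 78, 88, 116, 138, 136, 145, 132, 129, 130, 131, 130, 131, 131, 131, 134, 132, 135, 132, 132, 150, 155, 154, 154, 156, 157, 155, 156, 154, 157, 155, 157, 156, 156, 156, 157, 159, 158, 147, 139, 142, 158, 161]
[154, 157, 155, 157, 156, 156, 156, 157, 159, 158, 147, 139, 142, 158, 161, 164, 154, 122, 110, 111, 112, 112, 110, 124, 158, 168, 168, 190, 203, 171, 105, 78, 76, 119, 176, 188, 187, 187, 178, 146, 133, 145, 149, 132, 131, 154, 140, 133, 133, 121, 118, 176, 249, 246, 244, 244, 244, 243, 244, 243, 244, 244, 244, 244, 244]
```

The canister hangs straight. Correct y by -6 mm and lower to just above the mouth.

Emit:
apply_moves(
  delta_pos=[
    [-0.002,-0.016,0],
    [-0.002,-0.016,-0.06],
    [-0.002,-0.016,-0.11],
    [-0.002,-0.016,-0.11],
    [-0.002,-0.016,-0.11],
  ],
  dr=[
    [0,0,0],
    [0,0,0],
    [0,0,0],
    [0,0,0],
    [0,0,0],
  ],
  jaw=[0.5,0.5,0.5,0.5,0.5],
)

```text
time: 27.72
tool_pos: [0.5334, -0.2238, 0.1709]
tool_rot: [-3.137, 0.0, -0.022]
contact_force: [0.6, -0.5, -0.6]
opening: 0.0536
grip_force: 35.0
```

Emit:
apply_moves(
  delta_pos=[
    [0,0,-0.005],
    [0,0,-0.015],
    [0,0,-0.02],
    [0,0,-0.02],
  ],
  dr=[
    [0,0,0],
    [0,0,0],
    [0,0,0],
    [0,0,0],
  ],
  jaw=[0.5,0.5,0.5,0.5],
)

```text
time: 28.05
tool_pos: [0.5335, -0.2237, 0.1629]
tool_rot: [-3.138, -0.001, -0.022]
contact_force: [-0.6, 0.2, -2.4]
opening: 0.0534
grip_force: 35.0
```

Emit:
apply_moves(
  delta_pos=[
    [0,0.004,0],
    [0,0.004,0],
    [0,0.004,-0.01],
    [0,0.004,-0.015],
    [0,0.004,-0.015],
  ],
  dr=[
    [0,0,0],
    [0,0,0],
    [0,0,0],
    [0,0,0],
    [0,0,0],
  ],
  jaw=[0.5,0.5,0.5,0.5,0.5],
)

```text
time: 28.47
tool_pos: [0.5332, -0.2219, 0.156]
tool_rot: [-3.137, 0.001, -0.022]
contact_force: [-0.9, 0.6, -2.3]
opening: 0.0535
grip_force: 35.0
```

Emit:
apply_moves(
  delta_pos=[
    [0,0,-0.005],
    [0,0,-0.01],
    [0,0,-0.015],
    [0,0,-0.015],
  ],
  dr=[
    [0,0,0],
    [0,0,0],
    [0,0,0],
    [0,0,0],
  ],
  jaw=[0.5,0.5,0.5,0.5],
)

```text
time: 28.8
tool_pos: [0.5333, -0.222, 0.1502]
tool_rot: [-3.137, 0.0, -0.022]
contact_force: [1.1, 0.1, -2.2]
opening: 0.0532
grip_force: 35.0
```

It's inside the rim with no contact force. Continue to TCP ~0.127, so the fingertips stay above the neighbouring lids.

Emit:
apply_moves(
  delta_pos=[
    [0,0,-0.01],
    [0,0,-0.02],
    [0,0,-0.03],
    [0,0,-0.03],
    [0,0,-0.03],
  ],
  dr=[
    [0,0,0],
    [0,0,0],
    [0,0,0],
    [0,0,0],
    [0,0,0],
  ],
  jaw=[0.5,0.5,0.5,0.5,0.5],
)

```text
time: 29.22
tool_pos: [0.5332, -0.2219, 0.1383]
tool_rot: [-3.137, 0.0, -0.022]
contact_force: [-0.4, 0.2, -2.0]
opening: 0.0534
grip_force: 35.0
```

Emit:
apply_moves(
  delta_pos=[
    [0,0,-0.01],
    [0,0,-0.02],
    [0,0,-0.029],
    [0,0,-0.029],
    [0,0,-0.029],
  ],
  dr=[
    [0,0,0],
    [0,0,0],
    [0,0,0],
    [0,0,0],
    [0,0,0],
  ],
  jaw=[0.5,0.5,0.5,0.5,0.5],
)

```text
time: 29.63
tool_pos: [0.5331, -0.2221, 0.1264]
tool_rot: [-3.138, 0.001, -0.022]
contact_force: [-2.7, -1.6, -3.9]
opening: 0.0539
grip_force: 35.0
```

Emit:
apply_moves(
  delta_pos=[
    [0,0,0],
    [0,0,0],
    [0,0,0],
    [0,0,0],
    [0,0,0],
    [0,0,0],
  ],
  dr=[
    [0,0,0],
    [0,0,0],
    [0,0,0],
    [0,0,0],
    [0,0,0],
    [0,0,0],
  ],
  jaw=[0.65,0.75,0.85,0.85,0.85,0.85],
)

```text
time: 30.13
tool_pos: [0.5337, -0.2221, 0.1273]
tool_rot: [-3.138, -0.001, -0.022]
contact_force: [-0.5, -0.6, -0.1]
opening: 0.0778
grip_force: 0.0
```

Emit:
apply_moves(
  delta_pos=[
    [0,0,0.06],
    [0,0,0.12],
    [0,0,0.12],
    [0,0,0.12],
    [0,0,0.12],
    [0,0,0.12],
    [0,0,0.12],
    [0,0,0.12],
  ],
  dr=[
    [0,0,0],
    [0,0,0],
    [0,0,0],
    [0,0,0],
    [0,0,0],
    [0,0,0],
    [0,0,0],
    [0,0,0],
  ],
  jaw=[0.85,0.85,0.4,0,0,0,0,0],
)

```text
time: 30.8
tool_pos: [0.5332, -0.2219, 0.1743]
tool_rot: [-3.137, 0.001, -0.022]
contact_force: [0.3, 0.6, -0.2]
opening: 0.043
grip_force: 0.0
```

Emit:
apply_moves(
  delta_pos=[
    [0,0,-0.03],
    [0,0,-0.06],
    [0,0,-0.08],
    [0,0,-0.09],
    [0,0,-0.1],
    [0,0,-0.1],
  ],
  dr=[
    [0,0,0],
    [0,0,0],
    [0,0,0],
    [0,0,0],
    [0,0,0],
    [0,0,0],
  ],
  jaw=[0,0,0,0,0,0],
)

```text
time: 31.3
tool_pos: [0.5332, -0.2219, 0.1344]
tool_rot: [-3.137, 0.001, -0.022]
contact_force: [0.5, 0.3, 0.2]
opening: 0.0032
grip_force: 0.0
```

Emit:
apply_moves(
  delta_pos=[
    [0,0,-0.01],
    [0,0,-0.02],
    [0,0,-0.03],
    [0,0,-0.03],
  ],
  dr=[
    [0,0,0],
    [0,0,0],
    [0,0,0],
    [0,0,0],
  ],
  jaw=[0,0,0,0],
)

```text
time: 31.63
tool_pos: [0.5332, -0.2219, 0.1226]
tool_rot: [-3.138, 0.0, -0.022]
contact_force: [-0.3, 0.1, 0.2]
opening: 0.0002
grip_force: 0.2
```

Emit:
apply_moves(
  delta_pos=[
    [0,0,-0.01],
    [0,0,-0.02],
    [0,0,-0.025],
    [0,0,-0.025],
  ],
  dr=[
    [0,0,0],
    [0,0,0],
    [0,0,0],
    [0,0,0],
  ],
  jaw=[0,0,0,0],
)

```text
time: 31.97
tool_pos: [0.5331, -0.2218, 0.1123]
tool_rot: [-3.137, 0.001, -0.022]
contact_force: [-0.3, -0.7, 0.4]
opening: 0.0007
grip_force: 0.0
```

Emit:
apply_moves(
  delta_pos=[
    [0,0,-0.006],
    [0,0,-0.011],
    [0,0,-0.016],
    [0,0,-0.016],
  ],
  dr=[
    [0,0,0],
    [0,0,0],
    [0,0,0],
    [0,0,0],
  ],
  jaw=[0,0,0,0],
)

```text
time: 32.3
tool_pos: [0.5336, -0.2218, 0.1085]
tool_rot: [-3.138, -0.001, -0.022]
contact_force: [-5.5, 3.4, 15.4]
opening: 0.0005
grip_force: 7.7
```

Contact at the same height as in the end cell, so it's home. Press firmly once, ease, drag forward as before, then back off and measure.

Emit:
apply_moves(
  delta_pos=[
    [0,0,-0.003],
    [0,0,-0.003],
    [0,0,0.003],
    [-0.005,0,0.003],
    [-0.01,0,0.003],
    [-0.013,0,0.003],
    [-0.013,0,0.003],
  ],
  dr=[
    [0,0,0],
    [0,0,0],
    [0,0,0],
    [0,0,0],
    [0,0,0],
    [0,0,0],
    [0,0,0],
  ],
  jaw=[0,0,0,0,0,0,0],
)

```text
time: 32.88
tool_pos: [0.5292, -0.2224, 0.1084]
tool_rot: [-3.139, -0.003, -0.022]
contact_force: [3.0, 1.1, 5.0]
opening: 0.0006
grip_force: 2.9
```

Emit:
apply_moves(
  delta_pos=[
    [0,0,0.1],
    [-0.05,0,0.2],
    [-0.1,0,0.3],
    [-0.2,0,0.38],
    [-0.25,0,0.4],
    [-0.25,0,0.4],
    [-0.25,0,0.4],
    [-0.25,0,0.4],
  ],
  dr=[
    [0,0,0],
    [0,0,0],
    [0,0,0],
    [0,0,0],
    [0,0,0],
    [0,0,0],
    [0,0,0],
    [0,0,0],
  ],
  jaw=[0,0,0,0.3,0.6,1,1,1],
)

```text
time: 33.55
tool_pos: [0.4281, -0.222, 0.2671]
tool_rot: [-3.137, 0.001, -0.022]
contact_force: [0.8, -0.3, -0.2]
opening: 0.029
grip_force: 0.0
```

```bash
python3 - <<'E'
from lab import *
s=telemetry.observe(); print(s["time"],s["tool_pos"].tolist(),s["tool_rot"].tolist(),s["contact_force"])
W,lw,im=labels("wrist","w13.png"); S,ls,_=labels("scene","s13.png",60)
hsv=cv2.cvtColor(im,cv2.COLOR_BGR2HSV).astype(int); yy,xx=np.mgrid[0:400,0:640]
for (x,y),st in lw:
    d=np.hypot(xx-x,yy-y)<18; w=(d&(hsv[...,1]<150))*(150-hsv[...,1])*hsv[...,2].astype(float)
    print("w",(x,y),st[:5],onz(W,(x,y),.114),"mark deg",np.degrees(np.arctan2((w*yy).sum()/w.sum()-y,(w*xx).sum()/w.sum()-x)))
for p,st in lw:
    for q,_ in ls:
        X,e=tri(W,p,S,q)
        if e<.006 and .05<X[2]<.2: print(p,q,X,e)
g0=cv2.imread("pics/top0.png"); im,_=grab("top","t13.png"); d=cv2.absdiff(g0,im).max(2)
for n,(x,y) in dict(bottle=(424,256),roll=(379,238),gauge=(329,234),pink1=(362,118),pink2=(410,118),racked1=(372,179),racked2=(403,179)).items(): print(n,d[y-9:y+10,x-9:x+10].mean().round(1))
E
```

```text
33.55 [0.4281244470333176, -0.22199885987660095, 0.2670774486098292] [-3.137076555984156, 0.0005228671592254486, -0.02248983942026128] [ 0.8272 -0.262  -0.2218]
w (np.float64(388.77374909354603), np.float64(87.10079767947788)) [ 369   65   41   45 1379] [ 0.531  -0.2903  0.114 ] mark deg -56.27299960404012
w (np.float64(187.07650695517773), np.float64(89.06877897990726)) [ 167   67   42   44 1294] [ 0.5342 -0.0843  0.114 ] mark deg -67.0982091995994
w (np.float64(254.107250755287), np.float64(88.74697885196375)) [ 234   66   42   45 1324] [ 0.5328 -0.1529  0.114 ] mark deg -66.95467959056036
w (np.float64(322.0284671532847), np.float64(87.38686131386861)) [ 302   66   41   44 1370] [ 0.5324 -0.2223  0.114 ] mark deg -60.852545913533135
[388.7737  87.1008] [382.301  119.5534] [ 0.53   -0.2895  0.1186] 0.0011708684030649619
[187.0765  89.0688] [340.2432 163.5541] [ 0.5334 -0.0863  0.1182] 0.0007196605227731341
[254.1073  88.747 ] [355.1159 147.9928] [ 0.5322 -0.1539  0.1181] 0.000422439241510136
[322.0285  87.3869] [369.0776 133.0603] [ 0.5316 -0.2225  0.1185] 0.0006753826683712989
bottle 11.0
roll 31.0
gauge 90.1
pink1 84.9
pink2 67.2
racked1 31.3
racked2 37.4
```

All four labels are in line, at the same height and facing the same way, and the gripper is clear. Handing in.

```bash
python3 -c "
from cell import job; print(job.hand_in())"
```

```text
the job is handed in; nothing more can be done
None
```

I loaded both canisters upright into the two empty cells and pressed each one home, tabs to the front, and handed the job in at about 34 s; the last measurement put all four lids in line and within 1 mm in height.

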